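Hang the slide holders and wind up the drain hoist

ROBOT

A 6-joint arm with a two-finger parallel gripper is mounted at the origin on a cart in front of the work surface, level with it; the furniture and walls round the work are solid. World frame = base frame: x ahead of the robot, y to its left, z up, the work surface at z = 0. Lengths are in mm, angles in rad, forces in N, time in s.
With the tool pointing down it reaches from about 425 to 950 mm from the base axis. Payload 14.7 kg.
Tool frame: the origin (TCP) lies at the very end of the fingers, on their centre line; the grasp point (between the pads) lies env.pinch_z behind it (env.pinch_z is the distance from the TCP to the grasp point, in mm); z points along the fingers, y is the line along which they close (so a half turn about z gives the same grasp; the last joint's range is limited). The gripper opens to 85 mm and grips with 20 to 120 N. Pads are 22 mm wide; open, the fingers measure 114 mm over their backs; the gripper's body (76 mm by 85 mm) begins 54 mm behind the grasp point. The pads swing forward as they close: fully open they stand 13 mm farther back than shut.
Start: joints at [-1.226, 0.48, 1.596, -0, 1.065, -0.047], TCP at [248.219, -600.732, 204.297] pointing down, gripper open.
Joint ranges: [-2.75, 2.75], [-0.82, 2.05], [0.23, 2.67], [-1.56, 4.7], [0.09, 2.69], [-2.92, 2.92]. Speed limits (rad/s): [1.89, 1.89, 2.39, 3.01, 3.01, 3.01].

INTERFACE

Orientations are given as a rotation vector (axis times angle).
In Python, from station import env, eyes gives the robot as it stands.
- The arm moves only by the tool step_arm, never from a script. Its argument "plan" is a list of rows, each a list of 5 numbers: the shift along the tool's x, y, z in cm, then the turn about the tool's z in rad, then the opening, from 0 (shut) to 1 (fully open). A call has exactly 8 rows; each row shifts and turns the commanded pose from where the row before left it, along the tool's axes as they then stand; what a row does not reach is not made up. A row lasts 1/12 s, in which the tool goes at most 41.7 mm and 7.16 degrees, less where a joint would pass 70% of its speed; a pose out of reach is approached as far as the arm can. A call is refused whole if a number of a shift passes 4.17 or a number of a turn 0.125, either way. A call with a gripper value outside its range is refused whole. The fingers move at their own pace and stop on an object; "newtons" is the grip in N (left out, the last holds). Time passes only in rows, so rows that do not move let the fingers close, or fill a call up. It gives the time, the measured TCP pose, the force, the opening and the grip force at its end, in the units of the state.
- env.get_state(): the state, without advancing time (a new reading comes with each control period).
- eyes.get_image(name): name is "scene" or "top"; returns a dict with "pixels" (400x640x3 uint8, blue, green, red), "range_z" (400x640 float32, mm along the optical axis (not along the pixel's ray), 0 where there is no reading), "vertical_fov" (degrees; the focal length in pixels is half the picture's height over the tangent of half this angle, whatever the lens; pixels are square), "cx", "cy" (the principal point, pixels), "dist" ([k1, k2, p1, p2, k3] as OpenCV has them; the pictures are not rectified), "cam_to_world" (4x4, takes a point from camera to world coordinates). Camera axes: x right, y up, looking along -z (the intrinsics and any distortion apply to the point x, -y, -z); pixel columns grow to the right and rows downward; lengths in mm; the calibration is good to about 2 mm. A picture is of the moment at which its call begins.
- env.job_done(): hands the job in; it is judged then, once.
Trained networks look in the newest picture that a camera, given by its name, has taken for a name from the list of things; names that differ only in an ending like _2 or _b are one class to them, and where a whole thing is asked for, a point or a joint stands for the part that bears it (a point fixed in the world has none). Each returns a list of dicts, best first, with "conf" (0 to 1); they miss things now and then, are a little off and sometimes report something else, mostly with a low value. They report only what shows in the picture. A call takes as long as a camera call. They do not tell look-alikes from the thing itself.
- eyes.boxes_of(name, camera): "box" ([left, top, right, bottom] in pixels, round what is visible of it).
- eyes.masks_of(name, camera): "mask" (400x640 bool, what is visible of it) and "box" ([left, top, right, bottom] in pixels, round what is visible of it).
The state is a dict: "clock": time; "joints": joint angles; "qd": joint speeds; "tau": joint torques, N m; "tcp_pos": TCP position; "ee_rot": TCP orientation; "wrist_force": force on the tool from outside, world axes, zero at the start; "moment": the same for the moment, N m; "grip_width": finger opening in mm; "grip_force": force on a finger pad.
Only numpy, scipy, OpenCV 4.12 (cv2) and the standard library are available. Lean on these libraries where they do the work, as an engineer would, in place of code of your own. Each camera call takes 0.05 s, during which the arm holds its last target. There are 200 camera calls.

TASK

Hang every slide holder that stands on the bench by its eye on a peg of the hoist, one to a peg; only then swing the folded crank handle up until it latches upright, and wind the wheel counter-clockwise three full turns to its stop so that the holders hang raised. Fold the handle flat again so that it locks the wheel, and have the drip tray lying under the pegs, pushed home against the foot beam, square to it and centred under the middle peg. Do not disturb the timer or the beaker.

Things in the scene. Friction and masses are not known exactly. Their poses are not given: they have to be found in the camera images.
- hoist: drain hoist, fixed; place and yaw vary. Origin on the bench below the middle peg; -x toward the robot, y along the pegs. Grey foot beam 30 mm high: front face x=57 mm, y -270 to 100. Guide rods at x=112, y=+-45, top at 285. Bench under the pegs is bare, open to front and left. Gearbox with crank wheel at x=-25, y=-215. Two index posts 105 mm high at x=61, y=-215+-12.5, behind the wheel
- wheel (a joint): crank wheel, flat disc of 100 mm, vertical axis, top face at 65 mm. Radians: 0 at start, grows counter-clockwise from above, hard stop at 18.85 (three turns). A turn lifts the peg bar 27 mm. Stiff (0.15 to 0.2 N m, about 3 N at the handle), stays where left. With the handle folded its tail lies between the index posts: the wheel then turns under 0.08 rad
- wheel_hub (a point): centre of the wheel's top face, on its axis, 65 mm above the bench; does not turn, axes are the hoist's. The handle's pivot is 60 mm from this axis and 89 mm above the bench, at hoist angle = wheel joint value (0 = hoist +x)
- crank_handle (a joint): fold angle, rad: 0 folded (start), pointing from the pivot across the wheel's centre, its axis 24 mm above the disc; 1.53 to 1.61 upright, latched. Pivot axis is tangential to the wheel. It swings up and outward; from 1.2 to 1.5 its tail snaps over a sprung ball (about 2 N at the grip, both ways); short of that it falls back. It folds flat only at whole turns (tail between the posts)
- crank_grip (a point): middle of the handle's black grip sleeve, 57 mm from the pivot; x axis along the handle to the pivot, y axis = pivot axis. Sleeve 18 mm thick, from 24 to 90 mm from the pivot, spins freely about the handle, so a grip can be kept while winding. Upright, this point is 146 mm above the bench and 60 mm from the wheel's axis
- peg_1 (a point): peg 1 (left, hoist y=60 mm): a level round peg 8 mm thick, pointing to hoist -x (to the robot); this point is on its axis. From here it runs 26 mm forward to an upturned tip (top 13 mm above the axis, front 35 mm before this point) and 34 mm back to the bar (12 thick, 22 high). Axis 125 mm above the bench at first, 205 when raised; pegs 60 mm apart; axes are the hoist's
- peg_2 (a point): peg 2 (middle): a level round peg 8 mm thick, pointing to hoist -x (to the robot); this point is on its axis. From here it runs 26 mm forward to an upturned tip (top 13 mm above the axis, front 35 mm before this point) and 34 mm back to the bar (12 thick, 22 high). Axis 125 mm above the bench at first, 205 when raised; pegs 60 mm apart; axes are the hoist's
- peg_3 (a point): peg 3 (right, hoist y=-60 mm): a level round peg 8 mm thick, pointing to hoist -x (to the robot); this point is on its axis. From here it runs 26 mm forward to an upturned tip (top 13 mm above the axis, front 35 mm before this point) and 34 mm back to the bar (12 thick, 22 high). Axis 125 mm above the bench at first, 205 when raised; pegs 60 mm apart; axes are the hoist's
- holder_1: slide holder (identical; may be absent): 40x40x40 mm steel basket, upright on the bench, with a flat stem, 142 mm high in all; stem 10 mm thick (x), 28 wide (y). Along x through the stem an eye: 20 mm wide, 80 to 113 mm above the underside. Over it a solid tab 28 wide, 10 thick, from 115 to 142 mm: grip it across the 28 mm. 0.12 to 0.2 kg. Origin: underside centre, z up
- holder_2: slide holder (identical; may be absent): 40x40x40 mm steel basket, upright on the bench, with a flat stem, 142 mm high in all; stem 10 mm thick (x), 28 wide (y). Along x through the stem an eye: 20 mm wide, 80 to 113 mm above the underside. Over it a solid tab 28 wide, 10 thick, from 115 to 142 mm: grip it across the 28 mm. 0.12 to 0.2 kg. Origin: underside centre, z up
- holder_3: slide holder (identical; may be absent): 40x40x40 mm steel basket, upright on the bench, with a flat stem, 142 mm high in all; stem 10 mm thick (x), 28 wide (y). Along x through the stem an eye: 20 mm wide, 80 to 113 mm above the underside. Over it a solid tab 28 wide, 10 thick, from 115 to 142 mm: grip it across the 28 mm. 0.12 to 0.2 kg. Origin: underside centre, z up
- holder_1_eye (a point): top of the eye (roof apex, a shallow inverted V), 113 mm above the holder's underside; hung, it rests on the peg, 4 mm above the peg's axis; the underside is then 16 mm above the bench before winding
- holder_2_eye (a point): top of the eye (roof apex, a shallow inverted V), 113 mm above the holder's underside; hung, it rests on the peg, 4 mm above the peg's axis; the underside is then 16 mm above the bench before winding
- holder_3_eye (a point): top of the eye (roof apex, a shallow inverted V), 113 mm above the holder's underside; hung, it rests on the peg, 4 mm above the peg's axis; the underside is then 16 mm above the bench before winding
- tray: white open drip tray 110 (x) x 190 (y) x 22 mm, 0.3 kg, flat on the bench, slides easily. From its -x side a flat tongue leads to an upright grip plate 14 thick (x), 40 wide (y), 45 mm high, centred 95 mm from the origin. Origin: underside centre. Home: grip toward the robot, +x edge against the foot beam; it can be slid in from the left or front
- tray_grip (a point): middle of the tray's grip plate, 28 mm above the tray's underside
- tray_home (a point): where the tray's origin lies when home: under the middle peg, back edge touching the foot beam; axes are the hoist's
- timer: bystander: white timer 66 x 70 x 26 mm, origin under its centre
- beaker: bystander: small glass beaker, 52 mm wide, 62 mm high, origin under its centre
Things that resemble listed ones, but are neither listed nor needed, are in the scene too. What is shaped like the holder_2 but blue or orange is not meant.

How it is judged:
By the outcome, as a careful person would: the job done as asked, in the order asked, and still so for the second after the job is handed in, with the robot touching nothing.
Of holder_1, holder_2, holder_3 only 2 to 3 are there at a start; the rules pass over those that are not, and their reading is None.
At some moment in a run one of tray, holder_1, holder_2, holder_3 may be knocked a few centimetres aside while the robot is not near it.
Once in a run the grip may slacken for a moment while it holds something.
It also fails if it takes over 210 s, if anything falls off the work surface, if the arm or the gripper's body presses on something with over 40 N, if the wrist force passes 120 N, or if a joint passes its speed limit or range.

## Working session

There is one attempt and no reset: what is moved stays moved. The work goes in short steps, Python scripts to look and compute and a tool call to move; the robot and the scene stay as the last step left them, time stands still between calls to the robot, and variables do not carry over. Pictures are saved under pics/ and viewed, at most 14 in all, crops included, and the job is handed in when it is done.

Besides the shell and the picture viewer there is one more tool, called after "Emit:" as name(argument=value, ...) on one line, values as JSON. step_arm: Moves the arm, as the interface text tells. Its arguments: {"type":"object","properties":{"plan":{"type":"array"},"newtons":{"type":"number"}},"required":["plan"]}

```bash
ls; mkdir -p pics; cat > h.py <<'E'
import numpy as np, cv2
from station import env, eyes
def und(im,u,v):
    f=200/np.tan(np.radians(im["vertical_fov"]/2)); K=np.array([[f,0,im["cx"]],[0,f,im["cy"]],[0,0,1]])
    p=cv2.undistortPoints(np.array([[[u,v]]],float).reshape(-1,1,2) if np.isscalar(u) else np.stack([u,v],-1).astype(float).reshape(-1,1,2),K,np.array(im["dist"],float))
    return p.reshape(-1,2)
def pts(im,mask):
    v,u=np.nonzero(mask&(im["range_z"]>0)); z=im["range_z"][v,u]; n=und(im,u,v)
    c=np.stack([n[:,0]*z,-n[:,1]*z,-z,np.ones_like(z)],-1)
    return (c@np.array(im["cam_to_world"]).T)[:,:3]
def proj(im,P):
    P=np.atleast_2d(P).astype(float); f=200/np.tan(np.radians(im["vertical_fov"]/2)); K=np.array([[f,0,im["cx"]],[0,f,im["cy"]],[0,0,1]])
    c=(np.linalg.inv(np.array(im["cam_to_world"]))@np.c_[P,np.ones(len(P))].T)[:3].T
    c=c*[1,-1,-1]
    return cv2.projectPoints(c,np.zeros(3),np.zeros(3),K,np.array(im["dist"],float))[0].reshape(-1,2)
E
python3 - <<'E'
from h import *
for n in ["scene","top"]:
    im=eyes.get_image(n); cv2.imwrite(f"pics/{n}0.png",im["pixels"]); np.savez(f"{n}0.npz",**im)
    print(n,np.round(im["cam_to_world"],2).tolist(),im["vertical_fov"])
    for k in ["holder_1","tray","timer","beaker","wheel","crank_handle","peg_1","hoist"]:
        for d in eyes.masks_of(k,n):
            p=pts(im,d["mask"]); print(k,round(d["conf"],2),np.round(d["box"]).astype(int).tolist(),np.round(np.median(p,0)).tolist() if len(p) else None)
print(env.pinch_z, env.get_state())
E
```

```text
pics
scene [[0.86, 0.18, -0.48, -49.02], [-0.51, 0.35, -0.79, -960.65], [0.02, 0.92, 0.39, 564.34], [0.0, 0.0, 0.0, 1.0]] 53.967093685787674
holder_1 0.98 [295, 221, 314, 280] [361.0, -229.0, 37.0]
holder_1 0.89 [281, 190, 299, 244] [421.0, -37.0, 45.0]
holder_1 0.85 [295, 158, 310, 194] [621.0, 271.0, 45.0]
holder_1 0.83 [262, 178, 276, 218] [421.0, 115.0, 35.0]
holder_1 0.76 [328, 268, 355, 338] [322.0, -438.0, 44.0]
holder_1 0.62 [358, 253, 383, 320] [416.0, -435.0, 39.0]
holder_1 0.44 [292, 173, 342, 196] [557.0, 28.0, 132.0]
tray 0.77 [223, 179, 283, 208] [445.0, 307.0, 11.0]
tray 0.68 [290, 129, 388, 264] [553.0, 6.0, 85.0]
timer 0.69 [381, 275, 411, 296] [533.0, -397.0, 18.0]
timer 0.41 [334, 223, 339, 230] [491.0, -183.0, 95.0]
beaker 0.64 [350, 252, 371, 284] [464.0, -326.0, 43.0]
beaker 0.52 [288, 127, 372, 264] [553.0, 8.0, 67.0]
wheel 0.57 [334, 221, 347, 245] [492.0, -182.0, 83.0]
crank_handle 0.37 [336, 222, 340, 230] [491.0, -184.0, 94.0]
peg_1 0.86 [308, 173, 344, 195] [563.0, 27.0, 132.0]
hoist 0.98 [287, 128, 390, 263] [554.0, 8.0, 89.0]
top [[0.01, 0.98, -0.18, 265
[... 985 characters left out ...]
000003 {'clock': 0.9, 'joints': array([-1.22556843e+00,  4.80191095e-01,  1.59629714e+00,  1.51331793e-06,
        1.06508099e+00, -4.65831582e-02]), 'qd': array([ 6.12006108e-05,  7.03563174e-04, -1.77562432e-04,  1.74329714e-04,
        1.92131063e-03, -3.04876332e-04]), 'tau': array([-9.19893137e-04, -9.50490403e+01, -4.30629158e+01, -8.48105151e-05,
        1.15118695e-03, -6.11548171e-05]), 'tcp_pos': array([ 248.24231061, -600.73400974,  204.30340405]), 'ee_rot': array([3.08147736e+00, 6.11520554e-01, 7.52950076e-06]), 'wrist_force': array([-0.30921365, -0.38184317, -0.23822424]), 'moment': array([0.03512285, 0.00328845, 0.01629751]), 'grip_force': 0.0, 'grip_width': 85.11502060967503}
```

```bash
python3 - <<'E'
import cv2,numpy as np
a=cv2.imread("pics/scene0.png");b=cv2.imread("pics/top0.png")
cv2.imwrite("pics/scene0c.png",cv2.resize(a[110:350,200:440],(600,600),interpolation=cv2.INTER_CUBIC))
cv2.imwrite("pics/top0c.png",cv2.resize(b[100:300,160:430],(800,593),interpolation=cv2.INTER_CUBIC))
E
```

```text
(no output)
```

View pics/scene0c.png

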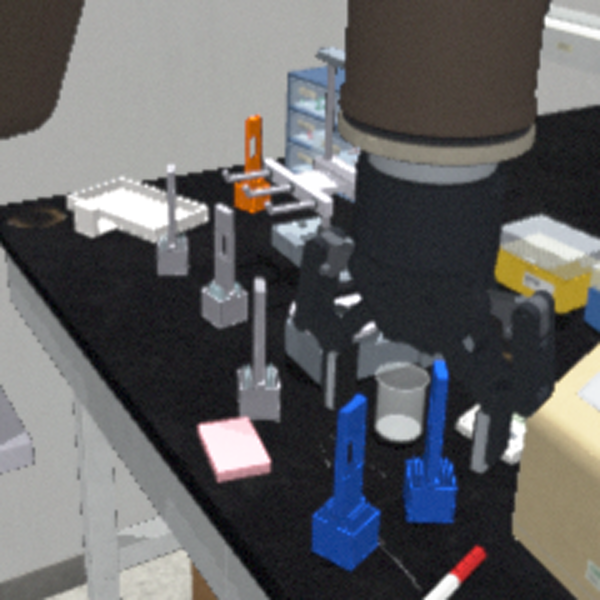

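View pics/top0c.png

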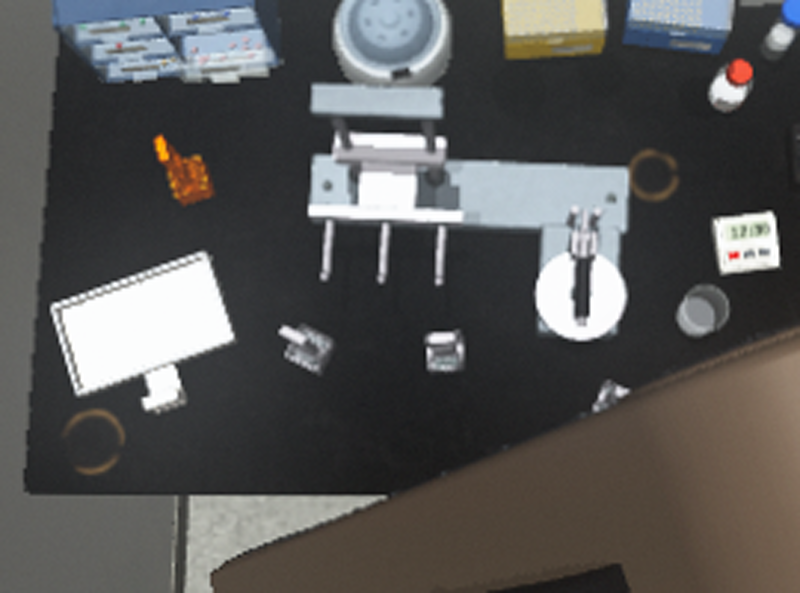

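Pictures: three grey steel holders, in the scene crop at about (172,255), (223,300) and (260,390); in the top crop at (310,348), (445,350) and (610,395). The two blue ones and the orange one are decoys. The tray is left in the top crop at (145,325), with its grip toward the robot. The wheel is at (582,295), with the handle folded. Next I measure poses.

```bash
cat >> h.py <<'E'
def cloud(n,im=None):
    im=im or eyes.get_image(n); P=pts(im,np.ones((400,640),bool)); m=(im["range_z"]>0)
    return im,P,im["pixels"][m]
def sel(P,lo,hi): return P[((P>lo)&(P<hi)).all(1)]
def rect(Q): 
    (c,s,a)=cv2.minAreaRect(Q[:,:2].astype(np.float32)); return np.round(c,1),np.round(s,1),round(a,2)
E
python3 - <<'E'
from h import *
from scipy.optimize import least_squares
for n in ["top","scene"]:
    im,P,C=cloud(n)
    bg=sel(P,[350,-300,-20],[700,350,8]); print(n,"bench z",np.median(bg[:,2]))
    b=sel(P,[500,-290,22],[700,180,38]); print("beam",len(b),rect(b))
    w=sel(P,[410,-260,58],[570,-100,72]); 
    if len(w)>10: print("wheel",len(w),rect(w),w.min(0),w.max(0),np.median(w[:,2]))
    h=sel(P,[410,-260,84],[560,-100,104]); print("handle",len(h),rect(h) if len(h)>5 else 0, np.median(h,0))
    ib=sel(P,[540,-290,84],[640,-100,115]);print("posts",np.median(ib,0))
    q=sel(P,[480,-100,118],[660,140,150]); print("bar",len(q),rect(q))
    for nm,c in dict(A=(424,127),B=(420,-27),C=(370,-204)).items():
        s=sel(P,[c[0]-60,c[1]-60,55],[c[0]+60,c[1]+60,160]); bs=sel(P,[c[0]-45,c[1]-45,30],[c[0]+45,c[1]+45,48])
        if len(s)>3: print(nm,"stem",len(s),rect(s),s[:,2].max(),"basket",len(bs),rect(bs) if len(bs)>3 else 0)
        t=sel(P,[c[0]-60,c[1]-60,132],[c[0]+60,c[1]+60,150]); 
        if len(t)>1: print("  tab",len(t),rect(t))
    t=sel(P,[370,210,12],[560,420,32]); print("tray",len(t),rect(t))
    t=sel(P,[350,210,36],[560,420,60]); print("plate",len(t),rect(t) if len(t)>3 else 0)
E
```

```text
top bench z -0.008436736191924865
beam 1529 (array([588.8, -50.1]), array([370. , 114.7]), 87.65)
wheel 595 (array([ 497.9, -182.4]), array([ 98.2, 129.8]), 63.52) [ 435.1455066  -224.91357432   58.02782332] [ 569.09759917 -126.1866143    71.78189044] 65.32597995464698
handle 191 (array([ 504.8, -178. ]), array([ 29.1, 108.3]), 89.25) [ 508.05243066 -175.80519722   95.74160886]
posts [ 555.85077324 -177.29074776   96.18460292]
bar 1014 (array([562.9,  35. ]), array([161.2, 158.5]), 87.24)
A stem 55 (array([425.6, 127.9]), array([27.1,  9.3]), 64.94) 145.77314488185334 basket 49 (array([425.9, 128.9]), array([40.7, 39.1]), 63.61)
  tab 31 (array([425.8, 128.3]), array([26.2,  9.1]), 64.94)
B stem 62 (array([423.2, -25.6]), array([ 9.3, 27.7]), 2.65) 149.25649913436655 basket 41 (array([422. , -24.1]), array([33.8, 40.2]), 0.5)
  tab 32 (array([423.2, -24.7]), array([ 9.3, 24.4]), 2.65)
C stem 27 (array([ 368.5, -208.4]), array([11.6,  9.1]), 64.84) 146.52582525966864 basket 24 (array([ 376.8, -206.7]), array([21.9, 48.5]), 31.01)
  tab 13 (array([ 368.6, -208.3]), array([11.4,  9. ]),
[... 640 characters left out ...]
60.93) 145.24158358574329 basket 70 (array([426.4, 128.3]), array([47.6, 36.4]), 66.25)
  tab 21 (array([426.1, 125.6]), array([28.5,  6.5]), 65.42)
B stem 226 (array([424.7, -27.4]), array([14.3, 32.5]), 2.98) 145.3163271572874 basket 124 (array([423.4, -27.2]), array([40.7, 42.7]), 5.2)
  tab 42 (array([422.7, -28.2]), array([11.5, 27.5]), 17.39)
C stem 168 (array([ 365. , -217.4]), array([32. ,  9.3]), 64.21) 145.71416523136895 basket 135 (array([ 364.9, -218.4]), array([43.4, 40.1]), 62.44)
  tab 35 (array([ 364.3, -219.9]), array([25.3,  7.3]), 61.33)
tray 319 (array([437.7, 316.3]), array([154.5, 196.2]), 18.93)
plate 40 (array([366.1, 290. ]), array([13.8, 38.8]), 22.09)
  return _methods._mean(a, axis=axis, dtype=dtype,
  ret = um.true_divide(
```

```bash
python3 - <<'E'
from h import *
def tf(P,o,psi):
    c,s=np.cos(psi),np.sin(psi); d=P[:,:2]-o; return np.c_[d@np.array([[c,-s],[s,c]]),P[:,2]]
for n in ["top","scene"]:
    im,P,C=cloud(n)
    o=np.array([519.4,38.2]);psi=-.044
    print(n)
    for it in range(2):
        H=tf(P,o,psi)
        b=sel(H,[40,-260,24],[75,90,34]); ys=np.arange(-180,90,10); fx=np.array([b[(abs(b[:,1]-y)<5),0].min() if (abs(b[:,1]-y)<5).sum()>2 else np.nan for y in ys]); ok=~np.isnan(fx)
        k=np.polyfit(ys[ok],fx[ok],1); print("front edge beam",np.round(np.median(fx[ok]),1),"slope",k[0])
        br=sel(H,[25,-85,128],[60,85,140]); fx=np.array([br[(abs(br[:,1]-y)<4),0].min() if (abs(br[:,1]-y)<4).sum()>1 else np.nan for y in range(-75,80,6)]); yy=np.arange(-75,80,6);ok=~np.isnan(fx)
        if ok.sum()>5: print("bar front",np.median(fx[ok]),"slope",np.polyfit(yy[ok],fx[ok],1)[0], "y range",br[:,1].min(),br[:,1].max(),"zmax",np.percentile(br[:,2],90))
        for y in (60,0,-60):
            p=sel(H,[-24,y-12,118],[28,y+12,134])
            if len(p)>5: print(" peg",y,len(p),"y",p[:,1].mean().round(1),"slope",np.polyfit(p[:,0],p[:,1],1)[0].round(3),"zmax",p[:,2].max().round(1),"z",np.median(p[:,2]).round(1))
            t=sel(H,[-50,y-12,118],[-20,y+12,145])
            if len(t)>2: print("   tip xmin",t[:,0].min(),"ztop",t[:,2].max())
        p=sel(H,[-90,-290,61],[40,-140,69]); 
        if len(p)>20:
            # circle by edge points
            A=np.arctan2(p[:,1]+215,p[:,0]+25); r=np.hypot(p[:,1]+215,p[:,0]+25)
            e=[]
            for a in np.arange(-np.pi,np.pi,.2):
                m=(abs((A-a+np.pi)%(2*np.pi)-np.pi)<.12)&(r<56)
                if m.sum()>2: e.append(p[m][r[m].argmax(),:2])
            e=np.array(e); x=np.linalg.lstsq(np.c_[2*e,np.ones(len(e))],(e**2).sum(1),rcond=None)[0]; print(" hub",x[:2],"r",np.sqrt(x[2]+x[0]**2+x[1]**2),len(e))
        h=sel(H,[-80,-235,84],[20,-195,106]); print(" handle",len(h),h[:,1].mean() if len(h) else 0, h.min(0) if len(h) else 0, np.polyfit(h[:,0],h[:,1],1) if len(h)>5 else 0)
        psi-=np.arctan(k[0])*0
        break
E
```

```text
top
front edge beam 58.3 slope 0.06633094446135825
bar front 32.01170409366232 slope -0.0020279103075491493 y range -81.71269412235694 79.35953515816013 zmax 137.93568867571065
 peg 60 41 y 59.1 slope 0.002 zmax 133.9 z 128.8
   tip xmin -35.91772502049197 ztop 140.96915347147433
 peg 0 41 y -1.0 slope 0.008 zmax 133.6 z 128.6
   tip xmin -35.00091026113554 ztop 140.07884521206915
 peg -60 40 y -60.8 slope 0.014 zmax 133.7 z 128.8
   tip xmin -35.75672759318246 ztop 139.10196912592846
 hub [ -26.28015306 -215.63023314] r 49.20099949340824 30
 handle 134 -214.9200368435316 [ -59.39304091 -227.14554761   84.95059501] [ 3.15700201e-03 -2.14856938e+02]
scene
front edge beam 54.9 slope -0.026758447794218935
bar front 30.83577904791867 slope 0.008168553899350407 y range -84.41141288757139 79.45746293913486 zmax 138.5761110795155
 peg 60 37 y 56.4 slope -0.03 zmax 131.9 z 129.4
   tip xmin -35.80482395734266 ztop 139.96609151725988
 peg 0 37 y -3.5 slope 0.003 zmax 132.5 z 128.7
   tip xmin -35.832847442331136 ztop 139.88579383033004
 peg -60 40 y -63.9 slope 0.022 zmax 133.1 z 129.4
   tip xmin -35.544698612274324 ztop 139.26014350352773
 hub [ -32.05192689 -221.93581802] r 46.7330787234654 8
 handle 49 -222.3290485044665 [ -31.59890396 -226.38565812   85.29508027] [ 5.69011217e-02 -2.21292608e+02]
```

```bash
cat >> h.py <<'E'
from scipy.spatial.transform import Rotation as Ro
O=np.array([518.8,36.8]); PSI=-.042
def hw(x,y,z=None):
    c,s=np.cos(PSI),np.sin(PSI); return [O[0]+c*x-s*y,O[1]+s*x+c*y]+([] if z is None else [z])
def wh(p):
    c,s=np.cos(PSI),np.sin(PSI); d=np.array(p[:2])-O; return np.round([c*d[0]+s*d[1],-s*d[0]+c*d[1]],1)
def pose():
    s=env.get_state(); R=Ro.from_rotvec(s["ee_rot"]).as_matrix(); return np.array(s["tcp_pos"]),np.arctan2(R[1,0],R[0,0])
def plan(wps,step=30,start=None):
    """wps: (x,y,z,yaw,grip[,rows])"""
    p,yaw=start or pose(); print("at",np.round(p,1),round(yaw,3)); rows=[]
    for w in wps:
        t=np.array(w[:3],float); n=w[5] if len(w)>5 else 1
        n=max(n,int(np.ceil(np.linalg.norm(t-p)/step)),int(np.ceil(abs(w[3]-yaw)/.12)))
        dy=(w[3]-yaw)/n; p0=p.copy()
        for i in range(n):
            d=p0+(t-p0)*(i+1)/n-p; c,s=np.cos(yaw),np.sin(yaw)
            r=np.round([(c*d[0]+s*d[1])/10,(s*d[0]-c*d[1])/10,-d[2]/10],2); 
            a=round(-dy,3); rows.append(r.tolist()+[a,w[4]])
            p=p+10*np.array([c*r[0]+s*r[1],s*r[0]-c*r[1],-r[2]]); yaw-=a
    while len(rows)%8: rows.append([0,0,0,0,rows[-1][4]])
    for i in range(0,len(rows),8): print(str(rows[i:i+8]).replace(" ","").replace("-0.0,","0,").replace(".0,",","))
    return p,yaw
E
python3 - <<'E'
from h import *
plan([(430,-260,204,.392,1),(425.7,127.5,204,-.438,1),],step=38)
E
```

```text
at [ 248.2 -600.7  204.3] 0.392
[[2.71,-2.23,0,np.float64(-0.0),1],[2.71,-2.23,0.01,np.float64(-0.0),1],[2.71,-2.24,0,np.float64(-0.0),1],[2.71,-2.23,0,np.float64(-0.0),1],[2.71,-2.23,0,np.float64(-0.0),1],[2.71,-2.23,0.01,np.float64(-0.0),1],[2.71,-2.23,0,np.float64(-0.0),1],[2.71,-2.23,0,np.float64(-0.0),1]]
[[2.71,-2.24,0,np.float64(-0.0),1],[2.71,-2.23,0.01,np.float64(-0.0),1],[2.71,-2.23,0,np.float64(-0.0),1],[1.31,-3.27,0,np.float64(0.075),1],[1.06,-3.36,0,np.float64(0.075),1],[0.81,-3.43,0,np.float64(0.075),1],[0.54,-3.48,0,np.float64(0.075),1],[0.29,-3.51,0,np.float64(0.075),1]]
[[0.02,-3.52,0,np.float64(0.075),1],[-0.25,-3.52,0,np.float64(0.075),1],[-0.5,-3.48,0,np.float64(0.075),1],[-0.77,-3.44,0,np.float64(0.075),1],[-1.02,-3.37,0,np.float64(0.075),1],[-1.27,-3.29,0,np.float64(0.075),1],[0,0,0,0,1],[0,0,0,0,1]]
```

Emit:
step_arm(plan=[[2.71,-2.23,0,0,1],[2.71,-2.23,0,0,1],[2.71,-2.24,0,0,1],[2.71,-2.23,0,0,1],[2.71,-2.23,0,0,1],[2.71,-2.23,0,0,1],[2.71,-2.23,0,0,1],[2.71,-2.23,0,0,1]])

```text
clock: 1.77
tcp_pos: [381.0, -351.5, 204.5]
ee_rot: [3.081, 0.611, 0.0]
wrist_force: [0.9, -0.0, 0.2]
grip_width: 85.5
grip_force: 0.0
```

Emit:
step_arm(plan=[[2.71,-2.24,0,0,1],[2.71,-2.23,0,0,1],[2.71,-2.23,0,0,1],[1.31,-3.27,0,0.075,1],[1.06,-3.36,0,0.075,1],[0.81,-3.43,0,0.075,1],[0.54,-3.48,0,0.075,1],[0.29,-3.51,0,0.075,1]])

```text
clock: 2.43
tcp_pos: [427.8, -82.4, 204.5]
ee_rot: [3.141, 0.02, 0.001]
wrist_force: [1.6, 0.0, 0.9]
grip_width: 85.5
grip_force: 0.0
```

Emit:
step_arm(plan=[[0.02,-3.52,0,0.075,1],[-0.25,-3.52,0,0.075,1],[-0.5,-3.48,0,0.075,1],[-0.77,-3.44,0,0.075,1],[-1.02,-3.37,0,0.075,1],[-1.27,-3.29,0,0.075,1],[0,0,0,0,1],[0,0,0,0,1]])

```text
clock: 3.1
tcp_pos: [425.6, 129.1, 204.4]
ee_rot: [-3.069, 0.669, -0.0]
wrist_force: [-0.4, -0.1, -0.5]
grip_width: 85.4
grip_force: 0.0
```

```bash
sed -i 's/a=round(-dy,3)/a=float(round(-dy,3))+0.0/' h.py; cat >> h.py <<'E'
def holders(lst):
    for n in ["top","scene"]:
        im,P,C=cloud(n)
        for nm,c in lst.items():
            s=sel(P,[c[0]-50,c[1]-50,60],[c[0]+50,c[1]+50,165]); t=sel(P,[c[0]-50,c[1]-50,132],[c[0]+50,c[1]+50,165]);bs=sel(P,[c[0]-50,c[1]-50,25],[c[0]+50,c[1]+50,50])
            print(n,nm,*[(len(q),*rect(q)) if len(q)>3 else None for q in (s,t,bs)])
E
python3 - <<'E'
from h import *
s=env.get_state(); print(s["clock"],pose(),s["joints"])
im=eyes.get_image("top"); cv2.imwrite("pics/t1.png",cv2.resize(im["pixels"][100:300,160:430],(800,593)))
holders(dict(A=(425,127),C=(366,-215),B=(422,-26)))
E
```

```text
3.1 (array([425.58339715, 129.09732704, 204.35689284]), np.float64(-0.4293659910624028)) [ 2.26341531e-01  1.92150214e-01  2.04476668e+00 -7.20826580e-06
  9.04441269e-01  2.22650829e+00]
top A None None (15, array([421.9, 120.3]), array([41.6, 15.9]), 6.38)
top C (62, array([ 365.3, -215.7]), array([27.4,  9.4]), 67.81) (33, array([ 365.4, -215.9]), array([27.3,  8.8]), 66.01) (66, array([ 365.7, -216. ]), array([40.2, 40.3]), 65.88)
top B (60, array([423.4, -25.5]), array([ 9.2, 28. ]), 3.08) (32, array([423.2, -24.6]), array([ 9.1, 24.6]), 1.88) (50, array([424.2, -25.4]), array([39.6, 39.6]), 6.44)
scene A (84, array([425.6, 124.4]), array([29.3,  8.4]), 60.11) (18, array([425.5, 124.1]), array([27.4,  6.5]), 65.28) (101, array([425.8, 127. ]), array([48.1, 36.3]), 66.01)
scene C (158, array([ 364.6, -218.7]), array([31.1,  9.5]), 64.48) (36, array([ 364.8, -219. ]), array([26.1,  7.3]), 61.21) (183, array([ 365.4, -217.7]), array([46.2, 39.6]), 66.79)
scene B (210, array([425.2, -27.8]), array([15.8, 30.8]), 5.82) (42, array([423.8, -27.4]), array([11.7, 26.6]), 0.0) (150, array([423.5, -28.4]), array([42.5, 40.8]), 0.46)
```

View pics/t1.png

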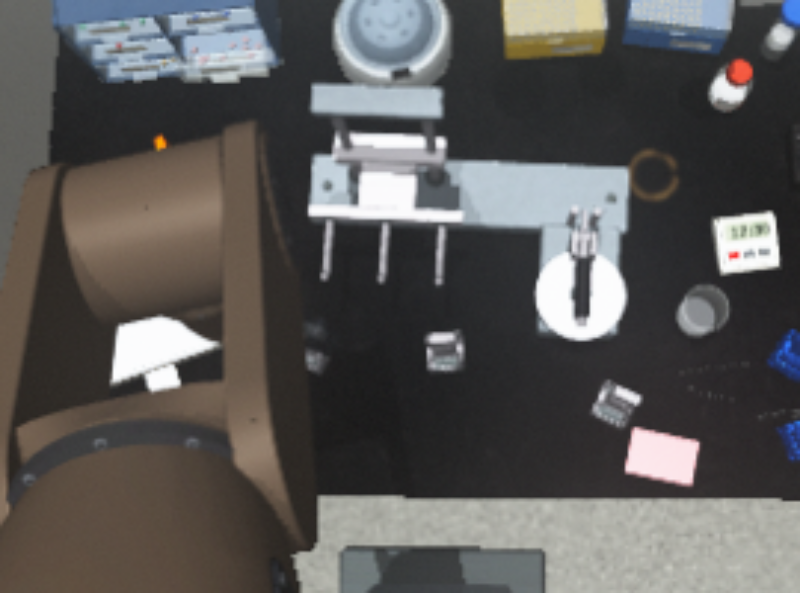

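The grey candidates are A (310,348), B (445,350) and C (615,403) in the crop. All three are steel-grey and upright, so they are the holders; the blue and orange ones are excluded. I start with A.

```bash
python3 - <<'E'
from h import *
e=plan([(425.7,127,111,-.44,1),(425.7,127,111,-.44,0,4)],step=28)
plan([(425.7,127,144,-.44,0,2),(*hw(-60,60),144,PSI,0),(*hw(-60,60),144,PSI,0,2)],step=28,start=e)
E
```

```text
at [425.7 126.7 204.3] -0.433
[[0,-0.01,2.33,0.002,1],[-0.01,0,2.33,0.002,1],[0,-0.01,2.34,0.002,1],[0,-0.01,2.33,0.002,1],[0,0,0,0,0],[0,0,0,0,0],[0,0,0,0,0],[0,0,0,0,0]]
at [425.7 127.  111. ] -0.441
[[0,0,-1.65,0,0],[0,0,-1.65,0,0],[1.1,0.25,0,-0.1,0],[1.07,0.35,0,-0.1,0],[1.03,0.47,0,-0.1,0],[0.98,0.56,0,-0.1,0],[0,0,0,0.001,0],[0,0,0,0.001,0]]
```

Emit:
step_arm(plan=[[0,0,2.33,0.002,1],[0,0,2.33,0.002,1],[0,0,2.34,0.002,1],[0,0,2.33,0.002,1],[0,0,0,0,1],[0,0,0,0,0],[0,0,0,0,0],[0,0,0,0,0]], newtons=50)

```text
clock: 3.92
tcp_pos: [426.8, 127.3, 112.3]
ee_rot: [-3.064, 0.688, -0.003]
wrist_force: [0.4, 0.4, 0.9]
grip_width: 51.5
grip_force: 0.0
```

Emit:
step_arm(plan=[[0,0,0,0,0],[0,0,0,0,0],[0,0,0,0,0],[0,0,0,0,0],[0,0,0,0,0],[0,0,0,0,0],[0,0,-1.65,0,0],[0,0,-1.65,0,0]])

```text
clock: 4.58
tcp_pos: [425.2, 127.4, 144.4]
ee_rot: [3.065, -0.687, -0.002]
wrist_force: [1.1, -0.8, -1.6]
grip_width: 24.0
grip_force: 49.1
```

```bash
python3 - <<'E'
from h import *
s=env.get_state(); print(s["clock"],s["grip_width"],s["wrist_force"])
e=plan([(*hw(-60,60),146,PSI,0),(*hw(-60,60),146,PSI,0,2)],step=28)
E
```

```text
4.5833 24.014581649848207 [ 1.08757487 -0.76048219 -1.57634202]
at [425.2 127.4 144.4] -0.441
[[1.12,0.25,-0.04,-0.1,0],[1.09,0.36,-0.04,-0.1,0],[1.04,0.47,-0.04,-0.1,0],[1,0.57,-0.04,-0.1,0],[0,0,0,0.001,0],[0,0,0,0.001,0],[0,0,0,0,0],[0,0,0,0,0]]
```

Emit:
step_arm(plan=[[1.12,0.25,-0.04,-0.1,0],[1.09,0.36,-0.04,-0.1,0],[1.04,0.47,-0.04,-0.1,0],[1,0.57,-0.04,-0.1,0],[0,0,0,0,0],[0,0,0,0,0],[0,0,0,0,0],[0,0,0,0,0]])

```text
clock: 5.25
tcp_pos: [461.3, 99.6, 145.6]
ee_rot: [3.141, -0.068, -0.001]
wrist_force: [-0.0, 0.3, -1.0]
grip_width: 23.9
grip_force: 49.2
```

```bash
python3 - <<'E'
from h import *
s=env.get_state(); print(s["clock"],s["grip_width"],s["grip_force"],s["wrist_force"],wh(pose()[0]))
a=[eyes.get_image(n) for n in ("scene",)]
P=pts(a[0],np.ones((400,640),bool)); H=np.array([[*wh(p),p[2]] for p in sel(P,[400,60,20],[520,140,160])])
q=sel(H,[-90,20,20],[-37,100,160]); 
for z in range(25,160,10):
    r=q[abs(q[:,2]-z)<5]
    if len(r): print(z,len(r),r[:,:2].min(0),r[:,:2].max(0))
c=proj(a[0],hw(-60,60,120))[0]; x,y=int(c[0]),int(c[1]); cv2.imwrite("pics/s2.png",cv2.resize(a[0]["pixels"][y-50:y+50,x-60:x+60],(720,600),interpolation=cv2.INTER_CUBIC))
plan([(*hw(2,60),146,PSI,0)],step=12)
E
```

```text
5.25 23.871167102440253 49.155378341674805 [-0.00174316  0.31864387 -0.95877452] [-60.1  60.3]
35 14 [-83.8  37.5] [-43.4  74.8]
45 39 [-83.5  35.8] [-41.6  77.6]
55 36 [-84.1  36.6] [-42.4  81.4]
65 36 [-83.3  36.4] [-57.2  77.7]
75 51 [-82.4  38.5] [-47.8  81.9]
85 20 [-77.   43.7] [-58.7  71.9]
95 17 [-67.4  44. ] [-58.5  69.7]
105 18 [-67.1  45.3] [-57.2  70.9]
115 22 [-66.9  43.9] [-56.6  73.6]
125 16 [-66.1  44.6] [-57.3  73.9]
135 19 [-65.8  44.3] [-56.5  74.2]
145 15 [-65.1  44.4] [-57.1  70.8]
155 17 [-65.7  42.3] [-57.8  71.7]
at [461.4  99.6 145.7] -0.043
[[1.03,0,-0.01,0,0],[1.04,0.01,0,0,0],[1.03,0,-0.01,0,0],[1.03,0.01,0,0,0],[1.04,0,-0.01,0,0],[1.03,0.01,0,0,0],[0,0,0,0,0],[0,0,0,0,0]]
```

View pics/s2.png

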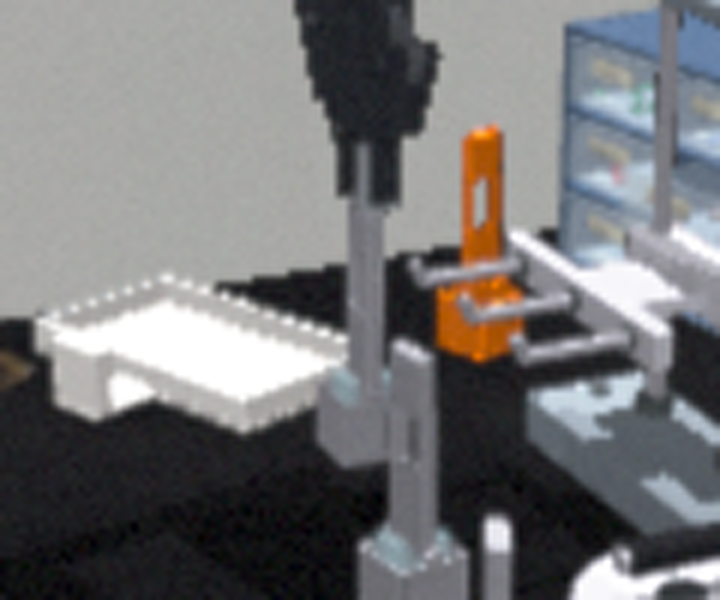

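The picture shows holder A in the grip at (365,300), upright and in front of the left peg at (410,270). Its lateral offset from the peg is about 0 mm, so I thread it on and lower it.

Emit:
step_arm(plan=[[1.03,0,0,0,0],[1.04,0,0,0,0],[1.03,0,0,0,0],[1.03,0,0,0,0],[1.04,0,0,0,0],[1.03,0,0,0,0],[0,0,0,0,0],[0,0,0,0,0]])

```text
clock: 5.97
tcp_pos: [524.3, 96.6, 145.3]
ee_rot: [3.141, -0.065, -0.001]
wrist_force: [0.0, -0.0, -1.6]
grip_width: 24.2
grip_force: 49.1
```

```bash
python3 - <<'E'
from h import *
s=env.get_state(); print(s["clock"],s["grip_width"],s["wrist_force"],wh(pose()[0]),pose()[0])
E
```

```text
5.9667 24.16407484274152 [ 0.02496235 -0.02295819 -1.58908824] [ 3. 60.] [524.28934425  96.63600852 145.3061442 ]
```

Emit:
step_arm(plan=[[0,0,0.5,0,0],[0,0,0.5,0,0],[0,0,0.5,0,0],[0,0,0.2,0,0],[0,0,0.15,0,0],[0,0,0,0,0],[0,0,0,0,0],[0,0,0,0,0]])

```text
clock: 6.63
tcp_pos: [524.3, 96.8, 127.6]
ee_rot: [-3.141, 0.065, -0.002]
wrist_force: [-1.3, -1.0, 8.8]
grip_width: 23.9
grip_force: 51.4
```

Contact (8.8 N up), so it rests on the peg. Opening a little and retreating upward.

Emit:
step_arm(plan=[[0,0,0,0,0.5],[0,0,0,0,0.5],[0,0,0,0,0.5],[0,0,0,0,0.5],[0,0,0,0,0.5],[0,0,0,0,0.5],[0,0,-1,0,0.5],[0,0,-2,0,0.5]])

```text
clock: 7.3
tcp_pos: [522.4, 96.6, 156.1]
ee_rot: [3.14, -0.065, -0.006]
wrist_force: [-0.4, -0.6, -0.3]
grip_width: 42.9
grip_force: 0.0
```

```bash
python3 - <<'E'
from h import *
holders(dict(B=(423.5,-26),C=(365.5,-216.5)))
s=env.get_state(); print(s["clock"],s["grip_width"],s["wrist_force"],pose()[0])
e=plan([(*hw(0,60),205,PSI,.5),(423.7,-26.2,205,.05,1),(423.7,-26.2,111,.05,1),(423.7,-26.2,111,.05,1)],step=30)
E
```

```text
top B (60, array([423.1, -25.5]), array([ 9.2, 28. ]), 3.0) (31, array([423. , -24.6]), array([ 9.2, 24.8]), 3.0) (54, array([423.7, -25.4]), array([40.3, 39.7]), 6.74)
top C (63, array([ 365.2, -215.7]), array([27.8,  9.1]), 64.06) (33, array([ 365.3, -215.7]), array([27.6,  9.1]), 64.02) (62, array([ 365.9, -216. ]), array([39.8, 40.5]), 65.92)
scene B (215, array([424.7, -27. ]), array([15.4, 32.7]), 2.57) (42, array([423.6, -28.7]), array([12.1, 28. ]), 4.61) (152, array([423.9, -27.9]), array([42.7, 42. ]), 3.54)
scene C (159, array([ 365. , -217.2]), array([32.9,  9.4]), 63.51) (36, array([ 364. , -220.4]), array([26. ,  7.3]), 61.19) (188, array([ 365.7, -216.9]), array([46. , 39.5]), 66.53)
7.4 42.75020522802904 [ 0.44210662 -0.1075077   0.11018559] [525.5117136   96.95955724 159.94003793]
at [525.5  97.  159.9] -0.041
[[-0.21,0.02,-2.25,0,0.5],[-0.21,0.02,-2.26,0,0.5],[-1.54,2.11,0,-0.015,1],[-1.57,2.09,0,-0.015,1],[-1.61,2.07,0,-0.015,1],[-1.63,2.04,0,-0.015,1],[-1.67,2.02,0,-0.015,1],[-1.69,2,0,-0.015,1]]
[[0,0,2.35,0,1],[0,0,2.35,0,1],[0,0,2.35,0,1],[0,0,2.35,0,1],[0,0,0,-0.001,1],[0,0,0,0,1],[0,0,0,0,1],[0,0,0,0,1]]
```

Emit:
step_arm(plan=[[-0.21,0,-2.25,0,0.5],[-0.21,0,-2.26,0,0.5],[-1.54,2.11,0,-0.015,1],[-1.57,2.09,0,-0.015,1],[-1.61,2.07,0,-0.015,1],[-1.63,2.04,0,-0.015,1],[-1.67,2.02,0,-0.015,1],[-1.69,2,0,-0.015,1]])

```text
clock: 8.07
tcp_pos: [421.2, -26.8, 202.5]
ee_rot: [3.141, 0.078, 0.001]
wrist_force: [0.5, 0.1, 0.4]
grip_width: 85.3
grip_force: 0.0
```

Emit:
step_arm(plan=[[0,0,2.35,0,1],[0,0,2.35,0,1],[0,0,2.35,0,1],[0,0,2.35,0,1],[0,0,0,0,1],[0,0,0,0,0],[0,0,0,0,0],[0,0,0,0,0]])

```text
clock: 8.73
tcp_pos: [423.1, -26.1, 109.5]
ee_rot: [3.14, 0.077, 0.003]
wrist_force: [-0.1, 0.3, -0.2]
grip_width: 51.8
grip_force: 0.0
```

Emit:
step_arm(plan=[[0,0,0,0,0],[0,0,0,0,0],[0,0,0,0,0],[0,0,0,0,0],[0,0,0,0,0],[0,0,-1.2,0,0],[0,0,-1.2,0,0],[0,0,-1.1,0,0]])

```text
clock: 9.4
tcp_pos: [422.1, -26.0, 144.1]
ee_rot: [3.141, 0.077, 0.0]
wrist_force: [-0.2, -0.0, -1.9]
grip_width: 25.5
grip_force: 49.2
```

```bash
cat >> h.py <<'E'
def hung(y,n="scene",x0=-30,z1=175):
    im,P,C=cloud(n); Q=sel(P,[400,-150,10],[650,150,240]); H=np.array([[*wh(p),p[2]] for p in Q])
    for z in range(20,z1,15):
        r=sel(H,[x0,y-32,z-7.5],[x0+55,y+32,z+7.5])
        if len(r)>2: print(n,z,len(r),r[:,:2].min(0),r[:,:2].max(0))
E
python3 - <<'E'
from h import *
hung(60)
s=env.get_state(); print(s["clock"],s["grip_width"],s["wrist_force"],wh(pose()[0]),pose()[0])
plan([(*hw(-60,0),146,PSI,0),(*hw(-60,0),146,PSI,0,2)],step=28)
E
```

```text
scene 20 35 [-18.4  38.3] [18.9 59.8]
scene 35 53 [-18.8  35.9] [18.5 78. ]
scene 50 68 [-19.4  37.5] [20.6 74.6]
scene 65 42 [-13.   34.4] [16.8 76.9]
scene 80 27 [-4.6 43.3] [ 7.7 69.1]
scene 95 26 [-5.  45.1] [ 7.2 70.5]
scene 110 11 [-2.9 44.5] [ 7.  72.5]
scene 125 31 [-11.4  43.8] [22.9 71.3]
scene 140 24 [-3.5 44.4] [ 5.8 70.2]
scene 155 22 [-6.3 43.3] [ 5.7 65.5]
9.45 25.43406737560602 [2.49057332 0.01273063 1.02156822] [-92.9 -66.9] [423.15087131 -26.16392355 145.74910214]
at [423.2 -26.2 145.7] 0.049
[[1.3,-2.12,-0.01,0.03,0],[1.23,-2.16,-0.01,0.03,0],[1.16,-2.2,-0.01,0.03,0],[0,0,0,0,0],[0,0,0,0,0],[0,0,0,0,0],[0,0,0,0,0],[0,0,0,0,0]]
```

Emit:
step_arm(plan=[[1.3,-2.12,0,0.03,0],[1.23,-2.16,0,0.03,0],[1.16,-2.2,0,0.03,0],[0,0,0,0,0],[0,0,0,0,0],[0,0,0,0,0],[0,0,0,0,0],[0,0,0,0,0]])

```text
clock: 10.12
tcp_pos: [457.4, 38.8, 143.2]
ee_rot: [3.141, -0.066, -0.0]
wrist_force: [-0.2, 0.1, -1.8]
grip_width: 25.3
grip_force: 49.4
```

```bash
python3 - <<'E'
from h import *
hung(0,x0=-90)
s=env.get_state(); print(s["clock"],s["grip_width"],s["wrist_force"],wh(pose()[0]),pose())
plan([(*hw(2,0),146,PSI,0)],step=12)
E
```

```text
scene 35 33 [-80.7 -26.4] [-40.2  15.9]
scene 50 74 [-80.9 -24.1] [-38.   18.9]
scene 65 88 [-81.8 -25.3] [-39.2  16. ]
scene 80 61 [-81.8 -21.2] [-44.3  13.5]
scene 95 31 [-66. -18.] [-54.4  11.5]
scene 110 35 [-66.9 -17.2] [-54.1  13.3]
scene 125 30 [-65.1 -17.8] [-53.7  13.7]
scene 140 34 [-65.7 -16.2] [-35.1  13. ]
scene 155 32 [-65.7 -17.2] [-53.8   8.5]
scene 170 33 [-72.2 -21.2] [-51.9  17.1]
10.1667 25.147453967498127 [ 0.14129279 -0.92621355 -1.6546266 ] [-61.3  -0.5] (array([457.49376176,  38.85878538, 143.20277059]), np.float64(-0.04195464145014523))
at [457.5  38.9 143.2] -0.042
[[1.06,-0.01,-0.05,0,0],[1.05,-0.01,-0.04,0,0],[1.06,-0.01,-0.05,0,0],[1.05,0,-0.05,0,0],[1.06,-0.01,-0.04,0,0],[1.05,-0.01,-0.05,0,0],[0,0,0,0,0],[0,0,0,0,0]]
```

Emit:
step_arm(plan=[[1.06,0,-0.05,0,0],[1.05,0,-0.05,0,0],[1.06,0,-0.05,0,0],[1.05,0,-0.05,0,0],[1.06,0,-0.05,0,0],[1.05,0,0,0,0],[0,0,0,0,0],[0,0,0,0,0]])

```text
clock: 10.83
tcp_pos: [521.4, 36.8, 145.4]
ee_rot: [-3.141, 0.065, 0.001]
wrist_force: [-0.8, -0.6, -1.5]
grip_width: 25.3
grip_force: 49.4
```

Emit:
step_arm(plan=[[0,0,0.5,0,0],[0,0,0.5,0,0],[0,0,0.5,0,0],[0,0,0.2,0,0],[0,0,0.15,0,0],[0,0,0,0,0],[0,0,0,0,0],[0,0,0,0,0]])

```text
clock: 11.5
tcp_pos: [521.2, 36.8, 127.4]
ee_rot: [-3.141, 0.065, -0.0]
wrist_force: [0.1, 0.2, -1.0]
grip_width: 25.1
grip_force: 49.4
```

Emit:
step_arm(plan=[[0,0,0.1,0,0],[0,0,0.05,0,0],[0,0,0,0,0],[0,0,0,0,0.48],[0,0,0,0,0.48],[0,0,0,0,0.48],[0,0,0,0,0.48],[0,0,0,0,0.48]])

```text
clock: 12.17
tcp_pos: [521.1, 36.8, 125.8]
ee_rot: [-3.141, 0.065, -0.0]
wrist_force: [-1.2, 0.2, -0.3]
grip_width: 41.1
grip_force: 0.0
```

Emit:
step_arm(plan=[[0,0,0,0,0.48],[0,0,-1,0,0.48],[0,0,-2,0,0.48],[0,0,-2.5,0,0.48],[0,0,-2.5,0,0.48],[0,0,0,0,0.48],[0,0,0,0,0.48],[0,0,0,0,0.48]])

```text
clock: 12.83
tcp_pos: [520.9, 36.8, 205.9]
ee_rot: [-3.141, 0.065, -0.0]
wrist_force: [0.6, 0.6, -0.6]
grip_width: 41.1
grip_force: 0.0
```

```bash
python3 - <<'E'
from h import *
hung(0);hung(60)
holders(dict(C=(365.5,-216.5)))
s=env.get_state(); print(s["clock"],s["grip_width"],s["wrist_force"],wh(pose()[0]),s["joints"])
plan([(440,-60,205,-.2,1),(365.5,-216.3,205,-.435,1),(365.5,-216.3,205,-.435,1,2)],step=26)
E
```

```text
scene 20 44 [-17.8 -21.1] [24.3 22.5]
scene 35 74 [-18.3 -23.3] [20.9 15.9]
scene 50 74 [-18.8 -24.5] [23.3 17.6]
scene 65 54 [-12.6 -20.6] [17.6 17. ]
scene 80 33 [ -3.2 -16.2] [ 9.2 14.1]
scene 95 26 [ -3.4 -16.1] [ 8.5 11.5]
scene 110 16 [ -2.4 -16.1] [10.  14.5]
scene 125 48 [-29.5 -14.4] [22.7 14.6]
scene 140 34 [-29.4 -14.7] [ 7.8 14.6]
scene 155 31 [ -2.7 -16.6] [ 8.7 12.2]
scene 20 20 [-19.5  40.5] [-6.3 74.2]
scene 35 35 [-20.6  37.4] [10.4 78.3]
scene 50 62 [-19.4  37.9] [15.1 81.4]
scene 65 43 [-12.3  40.4] [15.6 75.2]
scene 80 26 [-4.9 43. ] [ 8.1 69.8]
scene 95 24 [-4.1 42.5] [ 6.3 70.8]
scene 110 13 [-2.5 43.3] [ 6.8 76.2]
scene 125 43 [-29.3  41.9] [18.8 69.5]
scene 140 28 [-28.8  43.5] [ 6.7 70.6]
scene 155 29 [-3.9 43. ] [ 6.1 71.2]
top C (62, array([ 365.1, -215.8]), array([28.4,  9.5]), 63.38) (32, array([ 365.3, -216. ]), array([28.3,  9.2]), 62.17) (63, array([ 365.9, -216.1]), array([39.9, 40.6]), 65.54)
scene C (158, array([ 365.6, -216.4]), array([34. ,  9.3]), 64.24) (35, array([ 364.9, -218.7]), array([25.5,  7.3]), 61.27) (185, array([ 365.9, -216.5]), array([45.2, 39.6]), 66.58)
13.0333 40.68479395224245 [-0.22605307 -0.53732849  0.10396338] [1.7 0.1] [1.25431981e-02 3.01867042e-01 1.88579721e+00 2.77940525e-05
 9.55492858e-01 1.62453713e+00]
at [520.5  36.8 204.9] -0.041
[[-1.53,2,0,0.032,1],[-1.46,2.05,0,0.032,1],[-1.4,2.1,0,0.032,1],[-1.33,2.13,-0.01,0.032,1],[-1.26,2.19,0,0.032,1],[-0.6,2.4,0,0.033,1],[-0.51,2.42,0,0.033,1],[-0.44,2.43,0,0.033,1]]
[[-0.36,2.45,0,0.033,1],[-0.27,2.46,0,0.033,1],[-0.2,2.46,0,0.033,1],[-0.11,2.47,0,0.033,1],[0,0,0,0.001,1],[0,0,0,0.001,1],[0,0,0,0,1],[0,0,0,0,1]]
```

Emit:
step_arm(plan=[[-1.53,2,0,0.032,1],[-1.46,2.05,0,0.032,1],[-1.4,2.1,0,0.032,1],[-1.33,2.13,0,0.032,1],[-1.26,2.19,0,0.032,1],[-0.6,2.4,0,0.033,1],[-0.51,2.42,0,0.033,1],[-0.44,2.43,0,0.033,1]])

```text
clock: 13.7
tcp_pos: [407.7, -127.8, 205.3]
ee_rot: [-3.106, 0.472, 0.001]
wrist_force: [0.0, -1.3, -0.2]
grip_width: 85.5
grip_force: 0.0
```

Emit:
step_arm(plan=[[-0.36,2.45,0,0.033,1],[-0.27,2.46,0,0.033,1],[-0.2,2.46,0,0.033,1],[-0.11,2.47,0,0.033,1],[0,0,0,0.005,1],[0,0,0,0.005,1],[0,0,0,0,1],[0,0,0,0,1]])

```text
clock: 14.37
tcp_pos: [366.2, -215.6, 205.5]
ee_rot: [-3.065, 0.687, 0.001]
wrist_force: [1.1, -0.3, -0.7]
grip_width: 85.3
grip_force: 0.0
```

```bash
python3 - <<'E'
from h import *
s=env.get_state(); print(s["clock"],s["joints"])
plan([(365.6,-216.3,150,-.445,1),(365.6,-216.3,111,-.445,1)],step=22)
holders(dict(C=(365.5,-216.5)))
E
```

```text
14.3667 [-6.03716653e-01  1.62201773e-01  2.08094540e+00  1.93312247e-04
  8.99080242e-01  1.40825793e+00]
at [ 366.2 -215.6  205.5] -0.441
[[-0.01,0.03,1.85,0.001,1],[-0.01,0.03,1.85,0.001,1],[0,0.02,1.85,0.001,1],[0,0,1.95,0,1],[0,0,1.95,0,1],[0,0,0,0,1],[0,0,0,0,1],[0,0,0,0,1]]
top C (37, array([ 362.6, -213.5]), array([27.6,  6.8]), 54.47) (9, array([ 366.2, -207.4]), array([15.1,  4.3]), 39.21) (60, array([ 365.4, -215.9]), array([40. , 39.6]), 65.18)
scene C (159, array([ 364.6, -218.3]), array([31.2,  9.3]), 64.04) (34, array([ 364.9, -218.8]), array([26.2,  7.3]), 61.36) (181, array([ 365.4, -217.4]), array([46.6, 39.5]), 65.57)
```

Emit:
step_arm(plan=[[0,0.02,1.85,0.001,1],[0,0.02,1.85,0.001,1],[0,0.02,1.85,0.001,1],[0,0,1.95,0,1],[0,0,1.95,0,1],[0,0,0,0,0],[0,0,0,0,0],[0,0,0,0,0]])

```text
clock: 15.13
tcp_pos: [366.3, -216.8, 111.9]
ee_rot: [3.064, -0.692, 0.001]
wrist_force: [-1.0, -0.2, 0.4]
grip_width: 51.6
grip_force: 0.0
```

Emit:
step_arm(plan=[[0,0,0,0,0],[0,0,0,0,0],[0,0,0,0,0],[0,0,0,0,0],[0,0,0,0,0],[0,0,-1.2,0,0],[0,0,-1.2,0,0],[0,0,-1.1,0,0]])

```text
clock: 15.8
tcp_pos: [365.9, -216.9, 147.3]
ee_rot: [3.064, -0.694, 0.001]
wrist_force: [0.2, -0.5, -0.6]
grip_width: 24.1
grip_force: 49.1
```

```bash
python3 - <<'E'
from h import *
s=env.get_state(); print(s["clock"],s["grip_width"],s["grip_force"],s["wrist_force"])
plan([(*hw(-65,-60),146,PSI,0),(*hw(-65,-60),146,PSI,0,2)],step=22)
E
```

```text
15.8 24.12859531357797 49.09418284893036 [ 0.21997227 -0.54861258 -0.5866804 ]
at [ 365.9 -216.9  147.3] -0.445
[[-0.08,-2.14,0.01,-0.04,0],[0.02,-2.14,0.02,-0.04,0],[0.09,-2.14,0.01,-0.04,0],[0.18,-2.14,0.01,-0.04,0],[0.27,-2.12,0.02,-0.04,0],[0.35,-2.12,0.01,-0.04,0],[0.44,-2.09,0.01,-0.04,0],[0.52,-2.08,0.02,-0.04,0]]
[[0.6,-2.06,0.01,-0.04,0],[0.68,-2.03,0.01,-0.04,0],[0,0,0,-0.002,0],[0,0,0,-0.002,0],[0,0,0,0,0],[0,0,0,0,0],[0,0,0,0,0],[0,0,0,0,0]]
```

Emit:
step_arm(plan=[[-0.08,-2.14,0,-0.04,0],[0.02,-2.14,0,-0.04,0],[0.09,-2.14,0,-0.04,0],[0.18,-2.14,0,-0.04,0],[0.27,-2.12,0,-0.04,0],[0.35,-2.12,0,-0.04,0],[0.44,-2.09,0,-0.04,0],[0.52,-2.08,0,-0.04,0]])

```text
clock: 16.47
tcp_pos: [434.8, -58.7, 146.9]
ee_rot: [3.135, -0.193, 0.002]
wrist_force: [0.5, -0.5, -0.3]
grip_width: 24.0
grip_force: 49.1
```

Emit:
step_arm(plan=[[0.6,-2.06,0,-0.04,0],[0.68,-2.03,0,-0.04,0],[0,0,0,-0.002,0],[0,0,0,0,0],[0,0,0,0,0],[0,0,0,0,0],[0,0,0,0,0],[0,0,0,0,0]])

```text
clock: 17.13
tcp_pos: [451.0, -20.9, 146.3]
ee_rot: [3.141, -0.07, 0.0]
wrist_force: [0.4, 0.4, -1.1]
grip_width: 23.9
grip_force: 49.2
```

```bash
python3 - <<'E'
from h import *
hung(-60,x0=-95)
s=env.get_state(); print(s["clock"],s["grip_width"],s["grip_force"],s["wrist_force"],wh(pose()[0]),pose())
plan([(*hw(2,-60),146,PSI,0)],step=12)
E
```

```text
scene 35 32 [-84.9 -84.6] [-45.8 -49.4]
scene 50 79 [-85.7 -83.6] [-45.3 -40.5]
scene 65 101 [-86.3 -84.9] [-45.6 -39.7]
scene 80 62 [-80.  -81.9] [-48.3 -46.1]
scene 95 31 [-70.  -77.3] [-58.2 -50. ]
scene 110 36 [-70.7 -77.8] [-60.2 -49. ]
scene 125 32 [-70.9 -76.7] [-59.  -46.3]
scene 140 31 [-72.2 -77.7] [-59.9 -47.1]
scene 155 30 [-72.1 -75.7] [-60.2 -51.8]
scene 170 31 [-72.1 -78.8] [-57.1 -46.7]
17.1833 23.50709937792897 49.1778838634491 [ 0.6026002  -0.91592067 -3.0058589 ] [-65.3 -60.5] (array([451.02696416, -20.86346242, 146.25335687]), np.float64(-0.04427365731140319))
at [451.  -20.9 146.3] -0.044
[[1.12,-0.01,0,0,0],[1.12,-0.01,0.01,0,0],[1.12,-0.01,0,0,0],[1.13,-0.01,0.01,0,0],[1.12,-0.01,0,0,0],[1.12,-0.01,0.01,0,0],[0,0,0,0,0],[0,0,0,0,0]]
```

Emit:
step_arm(plan=[[1.12,0,0,0,0],[1.12,0,0,0,0],[1.12,0,0,0,0],[1.13,0,0,0,0],[1.12,0,0,0,0],[1.12,0,0,0,0],[0,0,0,0,0],[0,0,0,0,0]])

```text
clock: 17.85
tcp_pos: [518.9, -23.2, 145.9]
ee_rot: [-3.141, 0.068, 0.0]
wrist_force: [-0.4, -0.5, -1.2]
grip_width: 23.6
grip_force: 49.1
```

Emit:
step_arm(plan=[[0,0,0.5,0,0],[0,0,0.5,0,0],[0,0,0.5,0,0],[0,0,0.25,0,0],[0,0,0.2,0,0],[0,0,0.1,0,0],[0,0,0,0,0],[0,0,0,0,0]])

```text
clock: 18.52
tcp_pos: [520.0, -23.4, 127.3]
ee_rot: [3.141, -0.068, 0.006]
wrist_force: [-1.4, -0.1, 26.5]
grip_width: 23.7
grip_force: 55.8
```

Emit:
step_arm(plan=[[0,0,-0.15,0,0],[0,0,0,0,0],[0,0,0,0,0.48],[0,0,0,0,0.48],[0,0,0,0,0.48],[0,0,0,0,0.48],[0,0,0,0,0.48],[0,0,0,0,0.48]])

```text
clock: 19.18
tcp_pos: [518.4, -23.3, 127.1]
ee_rot: [-3.141, 0.068, 0.0]
wrist_force: [-0.8, 0.1, -0.1]
grip_width: 41.0
grip_force: 0.0
```

Emit:
step_arm(plan=[[0,0,0,0,0.48],[0,0,-1,0,0.48],[0,0,-2,0,0.48],[0,0,-2.5,0,0.48],[0,0,-2.5,0,0.48],[0,0,0,0,0.48],[0,0,0,0,0.48],[0,0,0,0,0.48]])

```text
clock: 19.85
tcp_pos: [518.3, -23.2, 207.4]
ee_rot: [3.141, -0.068, 0.0]
wrist_force: [-0.6, -0.3, -1.1]
grip_width: 41.1
grip_force: 0.0
```

```bash
python3 - <<'E'
from h import *
im=eyes.get_image("scene"); cv2.imwrite("pics/s3.png",cv2.resize(im["pixels"][130:280,240:420],(720,600),interpolation=cv2.INTER_CUBIC))
hung(-60);
s=env.get_state(); print(s["clock"],s["grip_width"],s["wrist_force"],wh(pose()[0]))
e=plan([(*hw(-22,-150),206,PSI,.48),(*hw(-22,-215),206,PSI,.7)],step=25)
P=pts(eyes.get_image("top"),np.ones((400,640),bool)); H=np.array([[*wh(p),p[2]] for p in sel(P,[400,-300,50],[600,-100,120])])
p=sel(H,[-62,-235,84],[15,-195,106]); print("handle",len(p),p.mean(0),np.polyfit(p[:,0],p[:,1],1))
p=sel(H,[10,-250,60],[45,-180,120]); print("pivot",len(p),p.mean(0)); p=sel(H,[45,-250,90],[75,-180,120]); print("posts",len(p),p.mean(0),p.min(0),p.max(0))
E
```

```text
scene 20 50 [-20.4 -79.9] [ 21.9 -37.1]
scene 35 79 [-21.  -81.6] [ 21.9 -36.7]
scene 50 92 [-20.9 -81.1] [ 22.7 -36.3]
scene 65 51 [-14.4 -76.3] [ 17.  -41.4]
scene 80 32 [ -5.6 -78.6] [  4.9 -45.8]
scene 95 36 [ -4.9 -76.1] [  4.7 -45.2]
scene 110 32 [ -4.2 -75.2] [  7.3 -44.5]
scene 125 49 [-29.  -74.8] [ 24.6 -52.6]
scene 140 36 [-29.7 -77.4] [  5.4 -50.4]
scene 155 37 [ -4.9 -77.7] [  4.9 -49. ]
19.95 41.33860156166721 [-0.17481341  0.43397834 -0.42974665] [  1.6 -60. ]
at [517.8 -23.2 206.6] -0.043
[[-0.59,2.25,0.01,0,0.48],[-0.58,2.25,0.02,0,0.48],[-0.59,2.25,0.01,0,0.48],[-0.58,2.26,0.02,0,0.48],[0,2.17,0,0,0.7],[0,2.16,0,0,0.7],[0,2.17,0,0,0.7],[0,0,0,0,0.7]]
handle 119 [ -24.30084034 -213.42521008   95.89147162] [ 5.31220783e-03 -2.13296119e+02]
pivot 116 [  22.36465517 -213.09224138   84.61561461]
posts 24 [  56.47083333 -212.50416667   99.20410068] [  46.1        -230.4          92.29766843] [  62.8        -197.9         107.80742657]
```

View pics/s3.png

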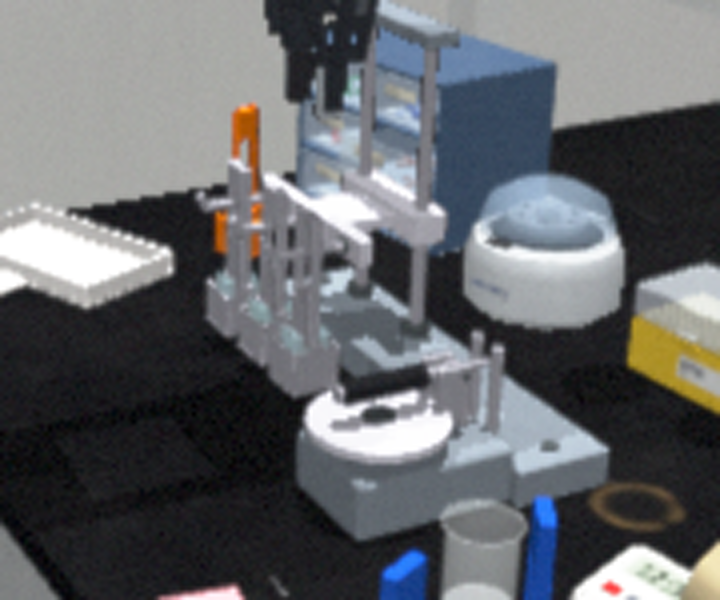

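Picture: the three holders hang at (235,250), (275,290) and (310,330). The handle is folded at (385,383). Now to the handle.

Emit:
step_arm(plan=[[-0.59,2.25,0,0,0.48],[-0.58,2.25,0,0,0.48],[-0.59,2.25,0,0,0.48],[-0.58,2.26,0,0,0.48],[0,2.17,0,0,0.7],[0,2.13,0,0,0.7],[0,2.1,0,0,0.7],[0,0,0,0,0.7]])

```text
clock: 20.67
tcp_pos: [488.1, -179.1, 206.5]
ee_rot: [3.14, -0.071, -0.001]
wrist_force: [0.7, -0.7, 0.0]
grip_width: 59.7
grip_force: 0.0
```

```bash
python3 - <<'E'
from h import *
e=plan([(*hw(-22,-214),75,PSI,.7)],step=24)
th=np.linspace(0,1.6,17); print(np.round(np.c_[np.diff(-5.7*np.cos(th)),-np.diff(5.7*np.sin(th))],2).tolist())
E
```

```text
at [ 488.1 -179.1  206.5] -0.045
[[-0.01,-0.05,2.19,0,0.7],[0,-0.05,2.19,0,0.7],[-0.01,-0.05,2.2,0,0.7],[-0.01,-0.05,2.19,0,0.7],[0,-0.05,2.19,0,0.7],[-0.01,-0.05,2.19,0,0.7],[0,0,0,0,0.7],[0,0,0,0,0.7]]
[[0.03, -0.57], [0.09, -0.56], [0.14, -0.55], [0.2, -0.54], [0.25, -0.51], [0.3, -0.49], [0.34, -0.45], [0.39, -0.42], [0.43, -0.38], [0.46, -0.33], [0.49, -0.28], [0.52, -0.23], [0.54, -0.18], [0.56, -0.12], [0.57, -0.07], [0.57, -0.01]]
```

Emit:
step_arm(plan=[[0,-0.05,2.19,0,0.7],[0,-0.05,2.19,0,0.7],[-0.01,-0.05,2.2,0,0.7],[-0.01,-0.05,2.19,0,0.7],[0,-0.05,2.19,0,0.7],[-0.01,-0.05,2.19,0,0.7],[0,0,0,0,0.7],[0,0,0,0,0.7]])

```text
clock: 21.33
tcp_pos: [487.2, -172.4, 74.8]
ee_rot: [-3.14, 0.068, 0.005]
wrist_force: [1.1, 0.4, 0.5]
grip_width: 60.1
grip_force: 0.0
```

Emit:
step_arm(plan=[[0,0,0,0,0],[0,0,0,0,0],[0,0,0,0,0],[0,0,0,0,0],[0,0,0,0,0],[0,0,0,0,0],[0,0,0,0,0],[0,0,0,0,0]], newtons=35)

```text
clock: 22.0
tcp_pos: [488.3, -173.2, 75.8]
ee_rot: [3.141, -0.068, 0.0]
wrist_force: [0.1, -0.3, -0.4]
grip_width: -0.1
grip_force: 0.0
```

```bash
python3 - <<'E'
from h import *
s=env.get_state(); print(s["clock"],s["grip_width"],s["grip_force"],s["wrist_force"],wh(pose()[0]),pose())
E
```

```text
22.0 -0.08492068473243733 0.0 [ 0.06211562 -0.30593465 -0.35557689] [ -21.7 -211.1] (array([ 488.26148619, -173.21076692,   75.79571905]), np.float64(-0.04323375868854164))
```

```bash
python3 - <<'E'
from h import *
im=eyes.get_image("scene"); a=cv2.resize(im["pixels"][180:280,280:400],(720,600),interpolation=cv2.INTER_CUBIC)
cv2.imwrite("pics/s4.png",a)
print(env.get_state()["grip_width"])
P=pts(eyes.get_image("top"),np.ones((400,640),bool)); H=np.array([[*wh(p),p[2]] for p in sel(P,[400,-300,50],[600,-100,120])])
p=sel(H,[-62,-235,84],[15,-195,106]); print("handle",len(p),p.mean(0))
E
```

```text
-0.1064200797721017Traceback (most recent call last):
  File "<stdin>", line 6, in <module>
  File "h.py", line 19, in sel
    def sel(P,lo,hi): return P[((P>lo)&(P<hi)).all(1)]
                                 ^^^^
ValueError: operands could not be broadcast together with shapes (0,) (3,)
```

View pics/s4.png

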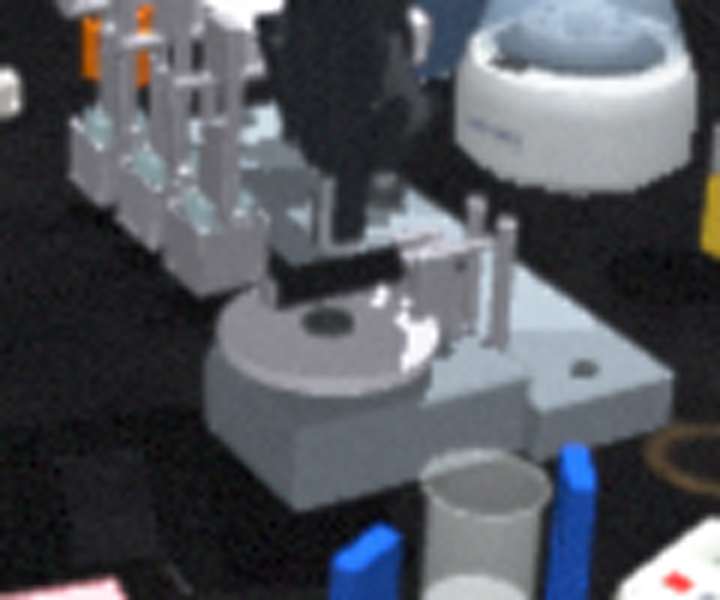

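```bash
python3 - <<'E'
from h import *
im=eyes.get_image("scene"); 
f=lambda p:np.round((proj(im,p)[0]-[280,180])*6)
for n,p in dict(hub=hw(-25,-215,65),g=hw(-22,-215,89),end=hw(-55,-215,89),piv=hw(35,-215,89),tcp=pose()[0],tcp54=pose()[0]+[0,0,40]).items(): print(n,f(p))
P=pts(im,np.ones((400,640),bool)); q=sel(P,[430,-260,66],[530,-120,130])
v,u=np.nonzero(im["range_z"]>0); col=im["pixels"][im["range_z"]>0].astype(int).sum(1)
m=((P>[430,-230,68])&(P<[530,-150,130])).all(1)
H=np.array([[*wh(p),p[2]] for p in P[m]]); c=col[m]
d=H[(c<120)]
for z in range(70,125,6):
    r=d[abs(d[:,2]-z)<3]; 
    if len(r): print(z,len(r),r.min(0)[:2],r.max(0)[:2])
E
```

```text
hub [327. 328.]
g [335. 280.]
end [271. 294.]
piv [441. 255.]
tcp [329. 302.]
tcp54 [333. 222.]
88 9 [ -54.3 -223.9] [   6.1 -219.8]
94 49 [ -55.4 -225.5] [   5.4 -216.6]
100 37 [ -53.3 -223.3] [   5.3 -209.3]
118 3 [ -25.7 -225. ] [ -17.6 -220. ]
124 4 [ -22.4 -228.1] [ -19.3 -222.5]
```

```bash
python3 - <<'E'
from h import *
for n in ("scene","top"):
    im=eyes.get_image(n)
    if n=="scene": px=[(u,v) for u in (334,337,340) for v in range(206,232,3)]
    else:
        c=proj(im,hw(-22,-213,89))[0]; print(c); px=[]
        cv2.imwrite("pics/t4.png",cv2.resize(im["pixels"][int(c[1])-40:int(c[1])+40,int(c[0])-50:int(c[0])+50],(750,600),interpolation=cv2.INTER_CUBIC))
    for u,v in px:
        m=np.zeros((400,640),bool); m[v,u]=1; p=pts(im,m)
        if len(p): print(u,v,wh(p[0]),p[0][2].round(1),im["pixels"][v,u])
E
```

```text
334 206 [ -34.  -220.6] 154.1 [41 36 36]
334 209 [ -34.1 -221.5] 145.9 [71 67 62]
334 212 [ -32.4 -219.5] 136.2 [130 122 119]
334 215 [ -32.4 -220.1] 127.7 [131 124 120]
334 218 [ -30.8 -218.2] 117.8 [134 128 123]Traceback (most recent call last):
  File "<stdin>", line 9, in <module>
  File "h.py", line 8, in pts
    v,u=np.nonzero(mask&(im["range_z"]>0)); z=im["range_z"][v,u]; n=und(im,u,v)
                                                                    ~~~^^^^^^^^
  File "h.py", line 5, in und
    p=cv2.undistortPoints(np.array([[[u,v]]],float).reshape(-1,1,2) if np.isscalar(u) else np.stack([u,v],-1).astype(float).reshape(-1,1,2),K,np.array(im["dist"],float))
cv2.error: OpenCV(4.12.0) /io/opencv/modules/calib3d/src/undistort.dispatch.cpp:347: error: (-215:Assertion failed) CV_IS_MAT(_src) && CV_IS_MAT(_dst) && (_src->rows == 1 || _src->cols == 1) && (_dst->rows == 1 || _dst->cols == 1) && _src->cols + _src->rows - 1 == _dst->rows + _dst->cols - 1 && (CV_MAT_TYPE(_src->type) == CV_32FC2 || CV_MAT_TYPE(_src->type) == CV_64FC2) && (CV_MAT_TYPE(_dst->type) == CV_32FC2 || CV_MAT_TYPE(_dst->type) == CV_64FC2) in function 'cvUndistortPointsInternal'
```

```bash
python3 - <<'E'
from h import *
im=eyes.get_image("top"); c=proj(im,hw(-22,-213,89))[0]; u,v=c.astype(int)
a=im["pixels"][v-33:v+33,u-40:u+40]
s=eyes.get_image("scene"); d=proj(s,hw(-22,-213,100))[0].astype(int); b=s["pixels"][d[1]-33:d[1]+33,d[0]-40:d[0]+40]
o=np.hstack([a,b]).astype(float); o=np.clip(255*(o/255)**.5,0,255).astype(np.uint8)
cv2.imwrite("pics/t4.png",cv2.resize(o,(800,330),interpolation=cv2.INTER_CUBIC)); print(c,d)
E
```

```text
[355.52282578 195.92511685] [335 222]
```

View pics/t4.png

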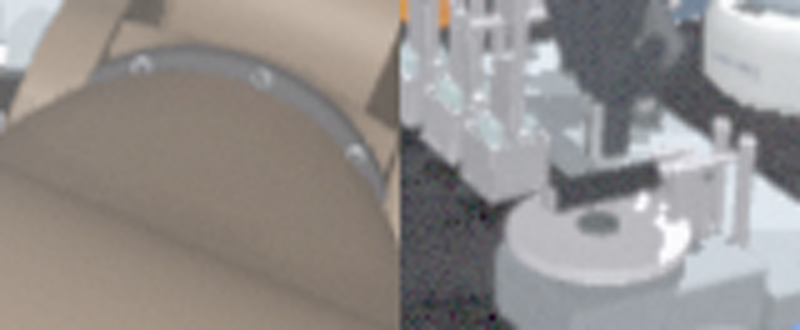

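```bash
python3 - <<'E'
from h import *
im=dict(np.load("scene0.npz")); P=pts(im,np.ones((400,640),bool)); col=im["pixels"][im["range_z"]>0].astype(int).sum(1)
T=np.array([248.2,-600.7]); m=(np.hypot(*(P[:,:2]-T).T)<75)&(P[:,2]>150)&(P[:,2]<300); q=P[m];c=col[m]
d=(q[:,:2]-T); ca,sa=np.cos(.392),np.sin(.392); tx=d@[ca,sa]; ty=d@[sa,-ca]
for z in range(180,290,8):
    k=abs(q[:,2]-z)<4
    if k.sum(): print(z,k.sum(),"tx",tx[k].min().round(),tx[k].max().round(),"ty",ty[k].min().round(),ty[k].max().round(),"grey",(c[k]>250).sum())
im=eyes.get_image("scene"); P=pts(im,np.ones((400,640),bool)); col=im["pixels"][im["range_z"]>0].astype(int).sum(1)
p,y=pose(); d=P[:,:2]-p[:2]; ca,sa=np.cos(y),np.sin(y); tx=d@[ca,sa]; ty=d@[sa,-ca]
m=(abs(tx)<25)&(abs(ty)<40)&(P[:,2]>70)&(P[:,2]<190)
for z in range(70,190,8):
    k=m&(abs(P[:,2]-z)<4)
    if k.sum(): print(z,k.sum(),"tx",tx[k].min().round(),tx[k].max().round(),"ty",ty[k].min().round(),ty[k].max().round(),"grey",(col[k]>250).sum())
E
```

```text
244 17 tx -9.0 10.0 ty -47.0 49.0 grey 9
252 106 tx -11.0 12.0 ty -57.0 55.0 grey 40
260 144 tx -12.0 11.0 ty -57.0 56.0 grey 44
268 147 tx -12.0 11.0 ty -56.0 56.0 grey 43
276 152 tx -12.0 13.0 ty -56.0 56.0 grey 51
284 123 tx -12.0 12.0 ty -56.0 61.0 grey 31
70 28 tx -17.0 8.0 ty -6.0 15.0 grey 4
86 24 tx -24.0 22.0 ty 7.0 14.0 grey 4
94 52 tx -24.0 25.0 ty 3.0 14.0 grey 0
102 34 tx -21.0 20.0 ty -0.0 11.0 grey 5
110 19 tx -11.0 11.0 ty -10.0 13.0 grey 15
118 26 tx -13.0 6.0 ty -15.0 16.0 grey 11
126 26 tx -12.0 5.0 ty -15.0 16.0 grey 9
134 27 tx -12.0 6.0 ty -6.0 14.0 grey 11
142 19 tx -12.0 9.0 ty -7.0 15.0 grey 6
150 35 tx -13.0 12.0 ty -27.0 32.0 grey 1
158 62 tx -14.0 13.0 ty -37.0 39.0 grey 2
166 34 tx -15.0 3.0 ty -39.0 38.0 grey 0
174 50 tx -18.0 7.0 ty -38.0 38.0 grey 0
182 37 tx -18.0 1.0 ty -38.0 25.0 grey 0
```

```bash
python3 - <<'E'
from h import *
im=dict(np.load("scene0.npz")); c=proj(im,hw(-60,60,120))[0]; x,y=int(c[0]),int(c[1])
for z in (33,73,113,146,165,175): print(z,(proj(im,hw(-60,60,z))[0]-[x-60,y-50])*6)
T=[248.2,-600.7]
for z in (204,220,246): print(z,(proj(im,T+[z])[0]-[200,110])*2.5)
print(np.array(im["cam_to_world"])[:3,3])
s=env.get_state(); print(s["joints"],s["tcp_pos"])
P=pts(im,np.ones((400,640),bool)); b=sel(P,[200,-650,-30],[420,-450,30]); print(len(b),np.percentile(b[:,2],[5,50,95]))
E
```

```text
33 [366.28075469 449.91199604]
73 [365.45900815 382.24728869]
113 [364.61368751 312.88363475]
146 [363.89780844 254.33160897]
165 [363.47779224 220.05881839]
175 [363.25437539 201.85239995]
204 [402.45878965 493.4113564 ]
220 [404.35565433 470.53647951]
246 [407.53223029 432.26154242]
[ -49.01517976 -960.64783168  564.33942679]
[-3.99390428e-01  4.76347632e-01  2.01477177e+00  1.45231125e-05
  6.50552807e-01  1.21456947e+00] [ 488.22936716 -173.17716544   75.65310623]
6436 [-4.70542326  1.9056871  14.73077318]
```

The picture shows the shut fingers ending on top of the sleeve, at (605,150) in the right half. Depth data, both here and in the start picture, put the real fingertips about 25 to 30 mm behind the reported TCP. I allow for that: open, go lower, and check tip height by depth.

Emit:
step_arm(plan=[[0,0.2,0,0,0.5],[0,0,0,0,0.5],[0,0,0,0,0.5],[0,0,0,0,0.5],[0,0,0.8,0,0.5],[0,0,0.7,0,0.5],[0,0,0.5,0,0.5],[0,0,0,0,0.5]])

```text
clock: 23.02
tcp_pos: [487.2, -174.8, 54.2]
ee_rot: [-3.14, 0.068, 0.003]
wrist_force: [-0.1, -0.3, -0.2]
grip_width: 42.2
grip_force: 0.0
```

```bash
cat >> h.py <<'E'
def tips():
    im=eyes.get_image("scene"); P=pts(im,np.ones((400,640),bool)); col=im["pixels"][im["range_z"]>0].astype(int).sum(1)
    p,y=pose(); d=P[:,:2]-p[:2]; ca,sa=np.cos(y),np.sin(y); tx=d@[ca,sa]; ty=d@[sa,-ca]
    m=(abs(tx)<14)&(abs(ty)<60)&(abs(P[:,2]-p[2]-30)<40); print("tcp",p.round(1),wh(p))
    for z in np.arange(p[2]-5,p[2]+60,5):
        k=m&(abs(P[:,2]-z)<2.5)
        if k.sum(): print(round(z-p[2]),k.sum(),"tx",tx[k].min().round(),tx[k].max().round(),"ty",np.sort(ty[k]).round().astype(int).tolist()[::max(1,k.sum()//8)],"grey",(col[k]>250).sum())
E
python3 - <<'E'
from h import *
tips(); s=env.get_state(); print(s["clock"],s["grip_width"],s["wrist_force"])
E
```

```text
tcp [ 487.5 -174.9   54.8] [ -22.4 -212.8]
-5 3 tx -12.0 3.0 ty [32, 35, 39] grey 3
5 8 tx -14.0 8.0 ty [48, 49, 50, 50, 50, 51, 52, 52] grey 8
10 66 tx -14.0 14.0 ty [-22, 6, 13, 25, 30, 38, 45, 50, 53] grey 65
15 69 tx -14.0 13.0 ty [-19, -6, 1, 7, 12, 19, 26, 38, 48] grey 44
20 4 tx -11.0 -3.0 ty [-6, -3, -1, 13] grey 0
30 9 tx -13.0 12.0 ty [6, 6, 21, 24, 25, 26, 26, 28, 28] grey 7
35 22 tx -13.0 8.0 ty [-29, -24, -23, -22, -21, -20, 10, 11, 21, 27, 30] grey 7
40 36 tx -13.0 8.0 ty [-30, -23, -21, -19, 9, 11, 27, 30, 33] grey 5
45 42 tx -13.0 12.0 ty [-28, -23, -22, -2, 4, 8, 27, 33, 35] grey 7
50 28 tx -13.0 12.0 ty [-28, -23, -22, -21, -20, 26, 30, 32, 34, 38] grey 6
55 23 tx -12.0 12.0 ty [-36, -24, -23, -23, -22, -21, -21, 23, 27, 32, 34, 36] grey 5
23.0667 42.72624898790647 [-0.1110876   0.42929155 -0.03949478]
```

Emit:
step_arm(plan=[[0,0.1,0.4,0,0.5],[0,0,0.5,0,0.5],[0,0,0,0,0],[0,0,0,0,0],[0,0,0,0,0],[0,0,0,0,0],[0,0,0,0,0],[0,0,0,0,0]])

```text
clock: 23.73
tcp_pos: [487.9, -176.5, 46.8]
ee_rot: [3.141, -0.067, -0.0]
wrist_force: [-3.5, -4.5, -0.9]
grip_width: 17.1
grip_force: 34.1
```

```bash
python3 - <<'E'
from h import *
tips(); s=env.get_state(); print(s["clock"],s["grip_width"],s["grip_force"],s["wrist_force"])
E
```

```text
tcp [ 487.9 -176.5   46.8] [ -21.9 -214.4]
-5 20 tx -13.0 13.0 ty [26, 42, 43, 44, 45, 45, 46, 46, 47, 47] grey 20
0 34 tx -13.0 13.0 ty [25, 32, 33, 34, 38, 40, 40, 43, 45] grey 34
10 3 tx -13.0 2.0 ty [46, 47, 48] grey 3
15 8 tx -13.0 11.0 ty [3, 47, 48, 48, 50, 51, 51, 53] grey 8
20 101 tx -14.0 14.0 ty [-23, 8, 13, 20, 26, 33, 39, 46, 50] grey 98
25 21 tx -14.0 12.0 ty [-10, -8, -5, -2, 1, 2, 3, 7, 10, 11, 25] grey 4
30 6 tx -10.0 8.0 ty [8, 13, 13, 15, 15, 16] grey 5
35 11 tx -10.0 11.0 ty [7, 14, 14, 15, 15, 15, 16, 17, 19, 20, 20] grey 8
40 14 tx -12.0 8.0 ty [7, 9, 11, 13, 15, 16, 16, 18, 19, 20, 20, 21, 22, 22] grey 5
45 16 tx -12.0 7.0 ty [7, 8, 14, 15, 18, 20, 21, 24] grey 5
50 26 tx -14.0 7.0 ty [-15, -10, 6, 9, 13, 16, 20, 22, 23] grey 4
55 26 tx -13.0 5.0 ty [-15, -11, -8, -1, 4, 16, 19, 22, 23] grey 6
23.7833 16.734917135439364 34.11535620689392 [-2.0287147  -4.28127751 -1.4644284 ]
```

Emit:
step_arm(plan=[[0.03,0,-0.57,0,0],[0.09,0,-0.56,0,0],[0.14,0,-0.55,0,0],[0.2,0,-0.54,0,0],[0.25,0,-0.51,0,0],[0.3,0,-0.49,0,0],[0.34,0,-0.45,0,0],[0.39,0,-0.42,0,0]])

```text
clock: 24.45
tcp_pos: [505.6, -177.2, 88.0]
ee_rot: [3.141, -0.068, -0.0]
wrist_force: [1.0, -6.0, -9.1]
grip_width: 16.9
grip_force: 34.3
```

Emit:
step_arm(plan=[[0.43,0,-0.38,0,0],[0.46,0,-0.33,0,0],[0.49,0,-0.28,0,0],[0.52,0,-0.23,0,0],[0.54,0,-0.18,0,0],[0.56,0,-0.12,0,0],[0.57,0,-0.07,0,0],[0.57,0,-0.01,0,0]])

```text
clock: 25.12
tcp_pos: [544.4, -178.0, 103.4]
ee_rot: [-3.14, 0.067, 0.008]
wrist_force: [-13.6, -2.2, 5.1]
grip_width: 14.6
grip_force: 35.3
```

```bash
python3 - <<'E'
from h import *
im=eyes.get_image("scene"); cv2.imwrite("pics/s5.png",cv2.resize(im["pixels"][170:270,280:400],(720,600),interpolation=cv2.INTER_CUBIC))
s=env.get_state(); print(s["clock"],s["grip_width"],s["grip_force"],s["wrist_force"],wh(pose()[0]),pose())
E
```

```text
25.1667 13.832401528161006 32.86086022853851 [-0.09577768  0.47066284 -8.92527665] [  36.3 -213.8] (array([ 546.12562795, -178.29142456,  103.45511065]), np.float64(-0.04302012785360852))
```

View pics/s5.png

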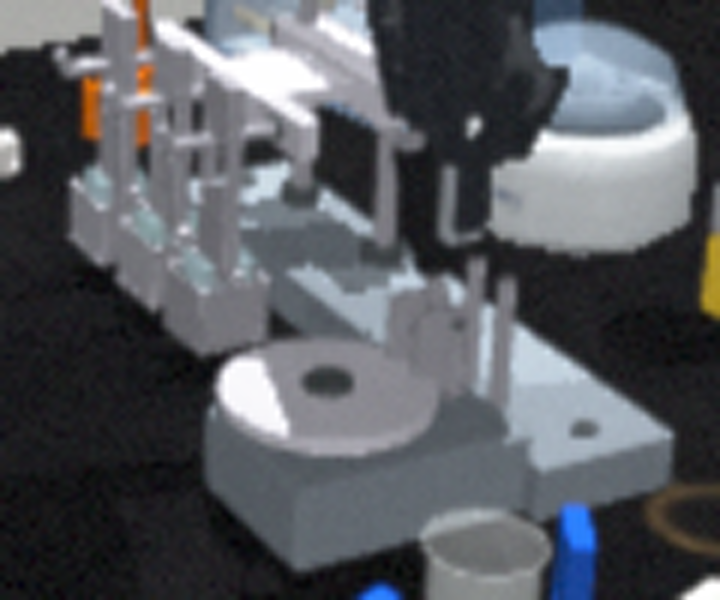

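```bash
python3 - <<'E'
from h import *
im=eyes.get_image("scene"); P=pts(im,np.ones((400,640),bool)); C=im["pixels"][im["range_z"]>0].astype(int).sum(1)
H=np.c_[(P[:,:2]-O)@np.array([[np.cos(PSI),-np.sin(PSI)],[np.sin(PSI),np.cos(PSI)]]),P[:,2]]
for z in range(70,190,6):
    k=((H>[0,-250,z-3])&(H<[54,-190,z+3])).all(1)
    if k.sum(): 
        q=H[k]; d=C[k]<130
        print(z,k.sum(),"dark",d.sum(),q[d].min(0)[:2].round() if d.any() else "",q[d].max(0)[:2].round() if d.any() else "", "light",q[~d].min(0)[:2].round() if (~d).any() else "",q[~d].max(0)[:2].round() if (~d).any() else "")
s=env.get_state(); print(s["clock"],s["grip_width"],s["grip_force"],s["wrist_force"])
E
```

```text
70 65 dark 0   light [   0. -248.] [  53. -190.]
76 25 dark 0   light [  12. -235.] [  54. -203.]
82 24 dark 0   light [  11. -231.] [  37. -198.]
88 26 dark 0   light [  13. -230.] [  35. -203.]
94 31 dark 0   light [  13. -230.] [  40. -203.]
100 31 dark 0   light [  14. -229.] [  39. -199.]
106 7 dark 0   light [  26. -216.] [  36. -214.]
112 3 dark 0   light [  25. -219.] [  29. -216.]
118 12 dark 7 [  20. -221.] [  32. -217.] light [  20. -223.] [  26. -213.]
124 11 dark 8 [  18. -223.] [  30. -218.] light [  18. -215.] [  20. -208.]
130 15 dark 12 [  15. -222.] [  30. -212.] light [  18. -226.] [  46. -210.]
136 21 dark 9 [  15. -223.] [  24. -214.] light [  24. -229.] [  45. -223.]
142 26 dark 9 [  14. -231.] [  38. -215.] light [  24. -236.] [  42. -222.]
148 30 dark 21 [  12. -234.] [  41. -208.] light [  23. -234.] [  43. -220.]
154 30 dark 18 [  11. -237.] [  39. -207.] light [  24. -238.] [  42. -221.]
160 35 dark 24 [  10. -238.] [  40. -207.] light [  25. -233.] [  45. -219.]
166 34 dark 24 [   8. -234.] [  42. -206.] light [  10. -235.] [  44. -208.]
172 28 dark 22 [   7. -237.] [  37. -205.] light [   7. -232.] [  30. -210.]
178 37 dark 25 [   8. -246.] [  38. -202.] light [   8. -221.] [  28. -195.]
184 32 dark 22 [  24. -247.] [  39. -195.] light [   8. -221.] [  19. -210.]
25.2167 13.481942743010652 32.32585251331329 [-3.24779159  0.48223395 -5.89013541]
```

The picture shows the handle raised, but depth says the sleeve leans inward (about 1.37 rad). The pads slid about 12 mm past it. I regrip it centrally with more force.

Emit:
step_arm(plan=[[0,0,0,0,0.32],[-0.6,0,0,0,0.32],[-0.7,0,0,0,0.32],[0,0,0,0,0],[0,0,0,0,0],[0,0,0,0,0],[0,0,0,0,0],[0,0,0,0,0]], newtons=80)

```text
clock: 25.88
tcp_pos: [532.6, -177.9, 104.0]
ee_rot: [-3.14, 0.068, 0.003]
wrist_force: [-9.1, 1.3, 10.8]
grip_width: 12.9
grip_force: 78.0
```

```bash
cat >> h.py <<'E'
def handle():
    im=eyes.get_image("scene"); P=pts(im,np.ones((400,640),bool)); C=im["pixels"][im["range_z"]>0].astype(int).sum(1)
    H=np.c_[(P[:,:2]-O)@np.array([[np.cos(PSI),-np.sin(PSI)],[np.sin(PSI),np.cos(PSI)]]),P[:,2]]
    for z in range(70,190,8):
        k=((H>[-60,-250,z-4])&(H<[60,-180,z+4])).all(1)&(C<130); q=H[k]
        if len(q)>1: print(z,len(q),q.min(0)[:2].round(),q.max(0)[:2].round())
    s=env.get_state(); print(s["clock"],s["grip_width"],s["grip_force"],s["wrist_force"],wh(pose()[0]),pose())
E
python3 - <<'E'
from h import *
handle()
E
```

```text
118 10 [  11. -222.] [  24. -216.]
126 15 [   7. -222.] [  24. -210.]
134 10 [   2. -224.] [  13. -216.]
142 15 [  -0. -233.] [  31. -216.]
150 28 [  -6. -237.] [  28. -215.]
158 34 [  -9. -235.] [  26. -208.]
166 37 [ -12. -236.] [  26. -207.]
174 18 [  -2. -238.] [  23. -202.]
182 40 [  10. -249.] [  23. -182.]
25.9333 12.647438657887758 77.99608111381531 [-8.02948868  1.32908933 12.00052083] [  22.8 -213.9] (array([ 532.62869984, -177.8796188 ,  103.98182852]), np.float64(-0.043273804637194616))
```

Emit:
step_arm(plan=[[0,0.15,0,0,0.5],[0,0,0,0,0.5],[0,0,0,0,0.5],[-1,0,0.2,0,0.5],[-1.2,0,1,0,0.5],[-1.2,0,1.5,0,0.5],[-1.1,0,1.5,0,0.5],[0,0,1.5,0,0.5]])

```text
clock: 26.6
tcp_pos: [485.9, -177.1, 46.0]
ee_rot: [-3.14, 0.068, 0.003]
wrist_force: [0.6, -0.1, 0.2]
grip_width: 42.5
grip_force: 0.0
```

```bash
python3 - <<'E'
from h import *
handle()
plan([(*hw(-22,-215.3),46.5,PSI,.5)])
E
```

```text
86 5 [ -53. -246.] [ -21. -193.]
94 54 [ -55. -249.] [   7. -190.]
102 39 [ -55. -250.] [ -18. -191.]
110 25 [ -33. -250.] [ -15. -189.]
118 14 [ -32. -249.] [ -18. -190.]
126 28 [ -36. -249.] [ -14. -183.]
134 17 [ -37. -248.] [ -15. -186.]
142 25 [ -40. -244.] [ -23. -188.]
150 34 [ -41. -246.] [ -23. -188.]
158 26 [ -41. -240.] [ -32. -198.]
166 43 [ -43. -248.] [ -19. -196.]
174 38 [ -44. -247.] [ -32. -196.]
182 59 [ -44. -250.] [ -32. -182.]
26.65 42.670161837682166 0.0 [-1.49284395  0.37869461 -2.80495661] [ -24.  -214.9] (array([ 485.756798  , -176.90706455,   43.68274985]), np.float64(-0.04360077199138096))
at [ 485.8 -176.9   43.7] -0.044
[[0.2,0.04,-0.28,-0.002,0.5],[0,0,0,0,0.5],[0,0,0,0,0.5],[0,0,0,0,0.5],[0,0,0,0,0.5],[0,0,0,0,0.5],[0,0,0,0,0.5],[0,0,0,0,0.5]]
```

Emit:
step_arm(plan=[[0.2,0.05,-0.15,0,0.5],[0,0,0,0,0.5],[0,0,0,0,0],[0,0,0,0,0],[0,0,0,0,0],[0,0,0,0,0],[0,0,0,0,0],[0,0,0,0,0]], newtons=80)

```text
clock: 27.32
tcp_pos: [491.5, -177.7, 48.9]
ee_rot: [-3.141, 0.068, -0.002]
wrist_force: [3.1, 10.7, 5.8]
grip_width: 15.7
grip_force: 77.8
```

Emit:
step_arm(plan=[[0.03,0,-0.57,0,0],[0.09,0,-0.56,0,0],[0.14,0,-0.55,0,0],[0.2,0,-0.54,0,0],[0.25,0,-0.51,0,0],[0.3,0,-0.49,0,0],[0.34,0,-0.45,0,0],[0.39,0,-0.42,0,0]])

```text
clock: 27.98
tcp_pos: [510.3, -178.5, 89.5]
ee_rot: [-3.141, 0.068, -0.005]
wrist_force: [15.7, 8.9, -22.4]
grip_width: 14.6
grip_force: 78.2
```

```bash
python3 - <<'E'
from h import *
handle()
E
```

```text
110 4 [   6. -225.] [   9. -220.]
126 4 [ -20. -223.] [ -13. -219.]
134 26 [ -28. -238.] [   5. -208.]
142 45 [ -37. -239.] [   8. -205.]
150 27 [ -35. -238.] [   7. -206.]
158 15 [ -13. -238.] [   5. -199.]
166 40 [ -14. -250.] [   8. -181.]
174 34 [ -13. -250.] [   3. -183.]
182 34 [ -16. -249.] [   0. -181.]
28.0333 14.129907304124234 86.28991484642029 [-30.26702744  15.37159442  24.27283833] [   1.3 -215.4] (array([ 511.02792352, -178.48095459,   90.1806882 ]), np.float64(-0.043536971999265386))
```

Emit:
step_arm(plan=[[0,-0.06,0,0,0],[0,0,0,0,0],[0.27,0,-0.2,0,0],[0.28,0,-0.18,0,0],[0.29,0,-0.16,0,0],[0.3,0,-0.15,0,0],[0.3,0,-0.13,0,0],[0,0,0,0,0]], newtons=60)

```text
clock: 28.7
tcp_pos: [520.3, -178.3, 97.5]
ee_rot: [-3.14, 0.067, 0.007]
wrist_force: [-16.5, 4.3, 15.1]
grip_width: 14.1
grip_force: 68.8
```

```bash
python3 - <<'E'
from h import *
handle()
E
```

```text
110 2 [  10. -219.] [  13. -219.]
118 10 [   4. -226.] [  19. -219.]
126 8 [  -4. -226.] [   4. -219.]
134 9 [ -10. -224.] [  -1. -218.]
142 27 [ -19. -237.] [  18. -206.]
150 38 [ -21. -238.] [  17. -205.]
158 33 [ -25. -237.] [  18. -204.]
166 20 [ -15. -238.] [  14. -192.]
174 40 [  -3. -250.] [  13. -184.]
182 39 [  -2. -250.] [  11. -180.]
28.75 14.421290415957975 68.78031134605408 [-16.05698396   4.45607593  13.47065735] [  10.4 -214.9] (array([ 520.14137188, -178.32104134,   97.46920845]), np.float64(-0.04275670792678652))
```

Emit:
step_arm(plan=[[0,0,0,0,0.5],[0,0,0,0,0.5],[0,0,0,0,0.5],[-0.8,0,0.8,0,0.5],[-0.8,0,1.2,0,0.5],[-0.8,0,1.5,0,0.5],[-0.8,0,1.4,0,0.5],[0,0,0,0,0.5]])

```text
clock: 29.42
tcp_pos: [488.3, -177.1, 46.4]
ee_rot: [-3.14, 0.068, 0.005]
wrist_force: [-1.0, -0.3, -0.8]
grip_width: 42.3
grip_force: 0.0
```

Emit:
step_arm(plan=[[0,0,0,0,0.5],[0,0,0,0,0.5],[0,0,0,0,0.5],[0,0,0,0,0.5],[0,0,0,0,0.5],[0,0,0,0,0.5],[0,0,0,0,0.5],[0,0,0,0,0.5]])

```text
clock: 30.08
tcp_pos: [490.7, -177.7, 48.3]
ee_rot: [3.141, -0.068, 0.0]
wrist_force: [-0.5, 0.3, -1.0]
grip_width: 42.7
grip_force: 0.0
```

```bash
python3 - <<'E'
from h import *
handle()
plan([(*hw(-22,-214.7),46,PSI,.5)])
E
```

```text
86 6 [ -53. -248.] [ -17. -192.]
94 52 [ -53. -249.] [ -12. -192.]
102 44 [ -54. -250.] [ -12. -190.]
110 16 [ -26. -250.] [ -12. -190.]
118 19 [ -26. -250.] [ -12. -190.]
126 28 [ -32. -249.] [  -9. -181.]
134 21 [ -33. -249.] [  -9. -181.]
142 21 [ -36. -247.] [ -16. -189.]
150 36 [ -37. -246.] [ -17. -185.]
158 33 [ -37. -244.] [ -17. -190.]
166 40 [ -37. -247.] [ -15. -195.]
174 45 [ -39. -249.] [ -16. -193.]
182 52 [ -40. -249.] [ -28. -182.]
30.1333 42.36099643012135 0.0 [ 0.17395455 -0.96471155 -0.79716967] [ -19.1 -215.5] (array([ 490.69790124, -177.68839344,   48.2525301 ]), np.float64(-0.04316331471821366))
at [ 490.7 -177.7   48.3] -0.043
[[-0.29,-0.08,0.23,-0.001,0.5],[0,0,0,0,0.5],[0,0,0,0,0.5],[0,0,0,0,0.5],[0,0,0,0,0.5],[0,0,0,0,0.5],[0,0,0,0,0.5],[0,0,0,0,0.5]]
```

Emit:
step_arm(plan=[[-0.29,-0.07,0.2,0,0.5],[0,0,0,0,0.5],[0,0,0,0,0],[0,0,0,0,0],[0,0,0,0,0],[0,0,0,0,0],[0,0,0,0,0],[0,0,0,0,0]], newtons=60)

```text
clock: 30.8
tcp_pos: [487.7, -176.8, 46.2]
ee_rot: [-3.141, 0.068, 0.0]
wrist_force: [-2.0, 1.5, 2.9]
grip_width: 16.2
grip_force: 58.4
```

Emit:
step_arm(plan=[[0.03,0,-0.57,0,0],[0.09,0,-0.56,0,0],[0.14,0,-0.55,0,0],[0.2,0,-0.54,0,0],[0.25,0,-0.51,0,0],[0.3,0,-0.49,0,0],[0.34,0,-0.45,0,0],[0,0,0,0,0]])

```text
clock: 31.47
tcp_pos: [502.2, -177.5, 83.8]
ee_rot: [3.141, -0.068, 0.002]
wrist_force: [4.7, 0.6, -10.9]
grip_width: 15.5
grip_force: 59.1
```

```bash
python3 - <<'E'
from h import *
handle()
E
```

```text
110 3 [   8. -225.] [  11. -222.]
126 14 [ -25. -237.] [  -3. -219.]
134 24 [ -38. -237.] [  -5. -219.]
142 35 [ -39. -237.] [  -1. -204.]
150 19 [ -36. -238.] [   1. -204.]
158 29 [ -21. -249.] [  -9. -184.]
166 37 [ -20. -249.] [  -7. -181.]
174 21 [ -22. -250.] [ -14. -180.]
182 46 [ -25. -237.] [   2. -194.]
31.5167 15.483527167018739 59.254018664360046 [ 5.55264431  0.78345507 -9.44909021] [  -7.8 -214.8] (array([ 501.95686788, -177.52721342,   83.42469686]), np.float64(-0.04310079112465114))
```

Emit:
step_arm(plan=[[0.43,0,-0.38,0,0],[0.45,0,-0.33,0,0],[0.48,0,-0.3,0,0],[0.49,0,-0.26,0,0],[0,0,0,0,0],[0.52,0,-0.22,0,0],[0.54,0,-0.17,0,0],[0,0,0,0,0]])

```text
clock: 32.18
tcp_pos: [531.1, -178.8, 99.6]
ee_rot: [3.141, -0.068, 0.0]
wrist_force: [1.2, -0.3, -14.7]
grip_width: 14.6
grip_force: 58.9
```

```bash
python3 - <<'E'
from h import *
handle()
E
```

```text
118 9 [  12. -223.] [  29. -218.]
126 7 [   6. -223.] [  16. -218.]
134 8 [   4. -223.] [   9. -214.]
142 25 [  -0. -238.] [  29. -217.]
150 23 [  -6. -237.] [  28. -211.]
158 37 [ -10. -238.] [  27. -205.]
166 36 [ -12. -236.] [  25. -198.]
174 32 [  -9. -243.] [  20. -184.]
182 47 [   9. -250.] [  29. -182.]
32.2333 15.0583796968958 59.00143504142761 [  1.14393796   0.24980788 -13.49903171] [  20.9 -214.8] (array([ 530.62595415, -178.7152362 ,   99.42908312]), np.float64(-0.04305080415454957))
```

Emit:
step_arm(plan=[[0.4,0,0.2,0,0],[0.4,0,0.1,0,0],[0.4,0,0,0,0],[0.4,0,0,0,0],[0.4,0,0,0,0],[0.2,0,0,0,0],[0,0,0,0,0],[0,0,0,0,0]])

```text
clock: 32.9
tcp_pos: [552.3, -179.6, 96.4]
ee_rot: [-3.141, 0.068, 0.0]
wrist_force: [0.5, -0.1, 0.3]
grip_width: 0.2
grip_force: 0.0
```

```bash
python3 - <<'E'
from h import *
handle()
E
```

```text
86 6 [ -41. -223.] [  -1. -220.]
94 63 [ -55. -226.] [   7. -215.]
102 28 [ -51. -228.] [  -2. -212.]
134 2 [  37. -228.] [  42. -226.]
142 10 [  38. -229.] [  47. -225.]
150 11 [  35. -232.] [  48. -225.]
158 10 [  36. -231.] [  46. -224.]
166 9 [  31. -229.] [  44. -203.]
174 34 [  27. -247.] [  56. -190.]
182 47 [  29. -250.] [  52. -188.]
32.95 0.11544807115700192 0.0 [ 0.40819692 -0.12858666  0.96790589] [  42.5 -214.8] (array([ 552.19871228, -179.62523536,   96.47038235]), np.float64(-0.043153191934482554))
```

The pads slide off in the detent because friction alone is not enough there. New approach: grip folded as before, but turn the tool progressively while lifting, so the pads end up in front of and behind the handle and push it positively.

Emit:
step_arm(plan=[[-1.3,0,0,0,0.5],[-1.3,0,0,0,0.5],[-1.3,0,0,0,0.5],[-1.3,0,0,0,0.5],[-1.25,0,1,0,0.5],[0,0,2,0,0.5],[0,0,2,0,0.5],[0,0,0,0,0.5]])

```text
clock: 33.62
tcp_pos: [485.8, -176.2, 44.1]
ee_rot: [-3.139, 0.068, 0.006]
wrist_force: [-1.5, 0.7, -0.9]
grip_width: 42.7
grip_force: 0.0
```

Emit:
step_arm(plan=[[0,0,0,0,0.5],[0,0,0,0,0.5],[0,0,0,0,0.5],[0,0,0,0,0.5],[0,0,0,0,0.5],[0,0,0,0,0.5],[0,0,0,0,0.5],[0,0,0,0,0.5]])

```text
clock: 34.28
tcp_pos: [487.9, -176.9, 46.6]
ee_rot: [3.141, -0.068, 0.0]
wrist_force: [0.5, 0.2, -0.1]
grip_width: 42.7
grip_force: 0.0
```

```bash
python3 - <<'E'
from h import *
handle()
plan([(*hw(-22,-214.7),46,PSI,.5)])
st=(np.array([*hw(-22,-214.7),46.]),PSI)
w=[]
for k in range(1,25):
    t=k*.07; yaw=PSI+max(0,min(1.2,(t-.5)*1.2)); w.append((*hw(35-57*np.cos(t),-214.7),46+57*np.sin(t),yaw,0))
plan(w,start=st)
E
```

```text
86 3 [ -53. -246.] [ -18. -193.]
94 59 [ -53. -249.] [   6. -191.]
102 49 [ -55. -250.] [ -14. -190.]
110 20 [ -28. -250.] [ -14. -191.]
118 16 [ -33. -249.] [ -15. -189.]
126 30 [ -35. -249.] [ -12. -180.]
134 20 [ -35. -247.] [ -15. -183.]
142 26 [ -39. -245.] [ -19. -186.]
150 31 [ -40. -244.] [ -17. -189.]
158 40 [ -40. -245.] [ -17. -190.]
166 39 [ -41. -249.] [ -17. -196.]
174 44 [ -42. -248.] [ -28. -183.]
182 54 [ -42. -250.] [ -30. -183.]
34.3333 43.12985300389715 0.0 [-0.24987606 -0.11551705  0.25134376] [ -21.9 -214.8] (array([ 487.89190539, -176.87505899,   46.57437444]), np.float64(-0.043184890712679114))
at [ 487.9 -176.9   46.6] -0.043
[[-0.01,-0.01,0.06,-0.001,0.5],[0,0,0,0,0.5],[0,0,0,0,0.5],[0,0,0,0,0.5],[0,0,0,0,0.5],[0,0,0,0,0.5],[0,0,0,0,0.5],[0,0,0,0,0.5]]
at [ 487.8 -176.8   46. ] -0.042
[[0.01,0,-0.4,0,0],[0.05,0,-0.4,0,0],[0.07,0,-0.39,0,0],[0.09,0,-0.39,0,0],[0.13,0,-0.37,0,0],[0.15,0,-0.37,0,0],[0.17,0,-0.36,0,0],[0.2,0,-0.35,-0.072,0]]
[[0.22,0.02,-0.33,-0.084,0],[0.25,0.03,-0.31,-0.084,0],[0.26,0.07,-0.3,-0.084,0],[0.27,0.09,-0.27,-0.084,0],[0.28,0.12,-0.26,-0.084,0],[0.29,0.15,-0.23,-0.084,0],[0.28,0.19,-0.21,-0.084,0],[0.28,0.21,-0.19,-0.084,0]]
[[0.27,0.25,-0.16,-0.084,0],[0.25,0.28,-0.14,-0.084,0],[0.24,0.3,-0.11,-0.084,0],[0.21,0.33,-0.08,-0.084,0],[0.18,0.35,-0.05,-0.084,0],[0.16,0.36,-0.03,-0.036,0],[0.15,0.37,0,0,0],[0.14,0.37,0.03,0,0]]
```

Emit:
step_arm(plan=[[0,0,0.05,0,0],[0,0,0,0,0],[0,0,0,0,0],[0,0,0,0,0],[0,0,0,0,0],[0,0,0,0,0],[0,0,0,0,0],[0,0,0,0,0]], newtons=60)

```text
clock: 35.0
tcp_pos: [487.8, -176.8, 46.0]
ee_rot: [-3.141, 0.068, 0.0]
wrist_force: [-0.4, 0.8, 1.1]
grip_width: 16.0
grip_force: 58.4
```

Emit:
step_arm(plan=[[0.01,0,-0.4,0,0],[0.05,0,-0.4,0,0],[0.07,0,-0.39,0,0],[0.09,0,-0.39,0,0],[0.13,0,-0.37,0,0],[0.15,0,-0.37,0,0],[0.17,0,-0.36,0,0],[0.2,0,-0.35,-0.072,0]])

```text
clock: 35.67
tcp_pos: [496.9, -177.2, 76.6]
ee_rot: [-3.141, -0.042, -0.001]
wrist_force: [6.2, 4.2, -12.4]
grip_width: 15.6
grip_force: 58.7
```

Emit:
step_arm(plan=[[0.22,0.02,-0.33,-0.084,0],[0.25,0.03,-0.31,-0.084,0],[0.26,0.07,-0.3,-0.084,0],[0.27,0.09,-0.27,-0.084,0],[0.28,0.12,-0.26,-0.084,0],[0.29,0.15,-0.23,-0.084,0],[0.28,0.19,-0.21,-0.084,0],[0.28,0.21,-0.19,-0.084,0]])

```text
clock: 36.33
tcp_pos: [512.2, -171.3, 95.2]
ee_rot: [-2.936, -1.075, 0.016]
wrist_force: [-20.4, 57.9, 3.0]
grip_width: 15.9
grip_force: 106.9
```

```bash
python3 - <<'E'
from h import *
handle()
E
```

```text
110 3 [   3. -209.] [  11. -203.]
118 8 [   0. -214.] [  10. -207.]
126 9 [ -10. -216.] [   5. -210.]
134 18 [ -13. -225.] [  22. -197.]
142 18 [ -19. -230.] [  15. -212.]
150 25 [ -25. -229.] [  23. -201.]
158 23 [ -27. -231.] [  21. -198.]
166 27 [ -21. -235.] [  18. -192.]
174 53 [ -30. -244.] [  25. -190.]
182 63 [ -33. -247.] [  26. -183.]
36.3833 16.15949058105016 110.36454990506172 [-7.41215512 54.42285136  0.81493418] [   3.8 -208.1] (array([ 513.83969181, -171.27637929,   95.65641949]), np.float64(0.7090285321917548))
```

Turning while the handle is tilted strains it (54 N sideways), so I undo that: release, raise, and return to the start. On the next try I use the full 120 N grip and lead the path slightly, because the pads creep as they spin.

Emit:
step_arm(plan=[[0,0,0,0,0.6],[0,0,0,0,0.6],[0,0,-0.5,0,0.6],[0,0,-1.5,0,0.6],[0,0,-2,0,0.6],[0,0,-2,0,0.6],[0,0,0,0.12,0.6],[0,0,0,0.12,0.6]])

```text
clock: 37.05
tcp_pos: [520.9, -179.0, 159.5]
ee_rot: [3.058, 0.709, 0.004]
wrist_force: [-0.8, 0.1, 0.1]
grip_width: 51.0
grip_force: 0.0
```

Emit:
step_arm(plan=[[0,0,0,0.12,0.6],[0,0,0,0.12,0.6],[0,0,0,0.12,0.6],[0,0,0,0.12,0.6],[0,0,0,0.04,0.5],[0,0,0,0,0.5],[0,0,0,0,0.5],[0,0,0,0,0.5]])

```text
clock: 37.72
tcp_pos: [520.1, -178.4, 157.7]
ee_rot: [3.14, -0.09, 0.001]
wrist_force: [-0.4, -0.4, 0.1]
grip_width: 42.6
grip_force: 0.0
```

```bash
python3 - <<'E'
from h import *
handle()
e=plan([(*hw(-22,-214.7),100,PSI,.5),(*hw(-22,-214.7),45,PSI,.5),(*hw(-22,-214.7),45,PSI,.5,2)],step=20)
w=[]
for k in range(1,9):
    t=k*.1; q=t+.0; w.append((*hw(35-57*np.cos(q),-214.7),45+57*np.sin(q),PSI,0))
plan(w,start=e)
E
```

```text
86 6 [ -54. -224.] [   2. -221.]
94 74 [ -54. -225.] [   6. -211.]
102 23 [ -52. -222.] [   3. -214.]
37.7667 42.639887159283845 0.0 [-0.50562034 -0.58842215 -0.05878458] [  10.3 -214.9] (array([ 520.05436741, -178.35862393,  157.62738452]), np.float64(-0.057628072768723414))
at [ 520.1 -178.4  157.6] -0.058
[[-0.81,0.01,1.44,-0.004,0.5],[-0.8,0,1.44,-0.004,0.5],[-0.81,0,1.44,-0.004,0.5],[-0.81,0,1.44,-0.004,0.5],[0,0,1.83,0,0.5],[0,0,1.84,0,0.5],[0,0,1.83,0,0.5],[0,0,0,0,0.5]]
[[0,0,0,0,0.5],[0,0,0,0,0.5],[0,0,0,0,0.5],[0,0,0,0,0.5],[0,0,0,0,0.5],[0,0,0,0,0.5],[0,0,0,0,0.5],[0,0,0,0,0.5]]
at [ 487.8 -176.8   45. ] -0.042
[[0.03,0,-0.57,0,0],[0.08,0,-0.56,0,0],[0.15,0,-0.55,0,0],[0.19,0,-0.54,0,0],[0.25,0,-0.51,0,0],[0.3,0,-0.49,0,0],[0.34,0,-0.45,0,0],[0.39,0,-0.42,0,0]]
```

Emit:
step_arm(plan=[[-1.25,0,1.44,-0.004,0.5],[-1.25,0,1.44,-0.004,0.5],[-1.25,0,1.44,-0.004,0.5],[-1.28,0,1.44,-0.004,0.5],[0,0,1.83,0,0.5],[0,0,1.84,0,0.5],[0,0,1.83,0,0.5],[0,0,0,0,0.5]])

```text
clock: 38.43
tcp_pos: [468.1, -174.9, 42.3]
ee_rot: [-3.139, 0.066, 0.006]
wrist_force: [-1.7, 0.4, -0.2]
grip_width: 42.9
grip_force: 0.0
```

Emit:
step_arm(plan=[[0,0,0,0,0.5],[0,0,0,0,0.5],[0,0,0,0,0.5],[0,0,0,0,0],[0,0,0,0,0],[0,0,0,0,0],[0,0,0,0,0],[0,0,0,0,0]], newtons=120)

```text
clock: 39.1
tcp_pos: [470.3, -175.8, 45.3]
ee_rot: [3.14, -0.068, 0.002]
wrist_force: [-1.1, -2.3, 7.4]
grip_width: 14.4
grip_force: 117.2
```

```bash
python3 - <<'E'
from h import *
s=env.get_state(); p,y=pose(); print(s["clock"],s["grip_width"],s["grip_force"],s["wrist_force"],wh(p))
h=wh(p); r=35-h[0]; w=[]
for k in range(1,25):
    q=k*1.72/24; w.append((*hw(35-r*np.cos(q),h[1]),p[2]+r*np.sin(q),PSI,0))
plan(w)
E
```

```text
39.1 14.379929250584178 117.1777617931366 [-1.09858492 -2.29019672  7.41266306] [ -39.6 -214.5]
at [ 470.3 -175.8   45.3] -0.043
[[0.02,0,-0.53,-0.001,0],[0.05,0,-0.54,0,0],[0.1,0,-0.52,0,0],[0.13,0,-0.52,0,0],[0.17,0,-0.51,0,0],[0.21,0,-0.49,0,0],[0.24,0,-0.48,0,0],[0.27,0,-0.46,0,0]]
[[0.31,0,-0.43,0,0],[0.33,0,-0.42,0,0],[0.37,0,-0.39,0,0],[0.39,0,-0.36,0,0],[0.42,0,-0.34,0,0],[0.44,0,-0.3,0,0],[0.46,0,-0.27,0,0],[0.48,0,-0.24,0,0]]
[[0.49,0,-0.2,0,0],[0.51,0,-0.17,0,0],[0.52,0,-0.13,0,0],[0.53,0,-0.09,0,0],[0.53,0,-0.05,0,0],[0.53,0,-0.02,0,0],[0.54,0,0.02,0,0],[0.53,0,0.06,0,0]]
```

Emit:
step_arm(plan=[[0.02,0,-0.53,0,0],[0.05,0,-0.54,0,0],[0.1,0,-0.52,0,0],[0.13,0,-0.52,0,0],[0.17,0,-0.51,0,0],[0.21,0,-0.49,0,0],[0.24,0,-0.48,0,0],[0.27,0,-0.46,0,0]])

```text
clock: 39.77
tcp_pos: [481.7, -176.0, 85.7]
ee_rot: [-3.141, 0.068, -0.0]
wrist_force: [22.8, -13.3, -17.1]
grip_width: 14.2
grip_force: 118.1
```

Emit:
step_arm(plan=[[0.31,0,-0.43,0,0],[0.33,0,-0.42,0,0],[0.37,0,-0.39,0,0],[0.39,0,-0.36,0,0],[0.42,0,-0.34,0,0],[0.44,0,-0.3,0,0],[0.46,0,-0.27,0,0],[0.48,0,-0.24,0,0]])

```text
clock: 40.43
tcp_pos: [513.6, -177.3, 112.8]
ee_rot: [-3.141, 0.068, 0.0]
wrist_force: [4.6, 4.7, -11.5]
grip_width: 13.1
grip_force: 119.2
```

```bash
python3 - <<'E'
from h import *
handle()
E
```

```text
110 2 [  12. -221.] [  14. -220.]
118 12 [   4. -223.] [  19. -217.]
126 16 [   1. -225.] [  22. -216.]
134 18 [  -6. -225.] [  15. -215.]
142 3 [ -10. -222.] [  -7. -218.]
150 9 [ -16. -234.] [  11. -219.]
158 24 [ -20. -236.] [  11. -217.]
166 24 [ -19. -236.] [  10. -207.]
174 20 [  -3. -236.] [  10. -207.]
182 16 [  -9. -237.] [  13. -194.]
40.4833 12.796181580702328 120.46517372131348 [  5.95268791   3.65121174 -11.60855248] [   5.2 -214. ] (array([ 515.02876228, -177.21433164,  113.2161919 ]), np.float64(-0.04348152164407711))
```

Forces are small, but the sleeve creeps across the pads over time, so I will do the lift quickly instead. Returning and regripping.

Emit:
step_arm(plan=[[0,0,0,0,0.5],[0,0,0,0,0.5],[0,0,0,0,0.5],[-0.7,0.05,1.7,0,0.5],[-0.7,0,1.7,0,0.5],[-0.7,0,1.7,0,0.5],[-0.6,0,1.7,0,0.5],[0,0,0,0,0.5]])

```text
clock: 41.15
tcp_pos: [483.7, -175.9, 42.4]
ee_rot: [-3.139, 0.068, 0.007]
wrist_force: [-1.3, 1.2, -0.6]
grip_width: 42.6
grip_force: 0.0
```

Emit:
step_arm(plan=[[0,0,0,0,0.5],[0,0,0,0,0.5],[0,0,0,0,0.5],[0,0,0,0,0],[0,0,0,0,0],[0,0,0,0,0],[0,0,0,0,0],[0,0,0,0,0]], newtons=120)

```text
clock: 41.82
tcp_pos: [487.3, -176.9, 45.4]
ee_rot: [3.14, -0.068, 0.002]
wrist_force: [0.0, 0.7, 7.9]
grip_width: 15.0
grip_force: 117.1
```

```bash
python3 - <<'E'
from h import *
s=env.get_state(); p,y=pose(); print(s["clock"],s["grip_width"],s["grip_force"],s["wrist_force"],wh(p),p)
E
```

```text
41.8167 14.992469945409928 117.0878541469574 [0.03784067 0.65797517 7.87939197] [ -22.5 -214.8] [ 487.28851548 -176.89453481   45.35497439]
```

Emit:
step_arm(plan=[[0.18,0,-1.41,0,0],[0.52,0,-1.32,0,0],[0.83,0,-1.15,0,0],[1.09,0,-0.91,0,0],[1.28,0,-0.61,0,0],[1.39,0,-0.28,0,0],[1.3,0,0,0,0],[0,0,0,0,0]])

```text
clock: 42.48
tcp_pos: [555.1, -180.0, 102.2]
ee_rot: [3.14, -0.067, 0.004]
wrist_force: [0.2, -0.2, -0.4]
grip_width: -0.5
grip_force: 0.0
```

```bash
python3 - <<'E'
from h import *
handle()
E
```

```text
102 21 [ -55. -224.] [   7. -216.]
110 32 [ -54. -224.] [   2. -214.]
142 3 [  40. -229.] [  48. -225.]
150 11 [  39. -229.] [  50. -226.]
158 12 [  38. -229.] [  50. -225.]
166 11 [  36. -230.] [  48. -201.]
174 14 [  31. -239.] [  38. -202.]
182 44 [  31. -250.] [  56. -188.]
42.5333 0.025281834967940363 0.0 [-0.20014491 -0.33051232 -0.49134265] [  43.7 -214.8] (array([ 553.42934542, -179.69013174,  101.72226211]), np.float64(-0.04268484737390722))
```

Emit:
step_arm(plan=[[-1.65,0,0,0,0.5],[-1.65,0,0,0,0.5],[-1.65,0,0,0,0.5],[-1.65,0,0,0,0.5],[0,0,1.9,0,0.5],[0,0,1.9,0,0.5],[0,0,1.85,0,0.5],[0,0,0,0,0.5]])

```text
clock: 43.2
tcp_pos: [483.8, -175.9, 42.5]
ee_rot: [-3.139, 0.068, 0.007]
wrist_force: [-1.7, 0.3, -0.7]
grip_width: 42.4
grip_force: 0.0
```

Emit:
step_arm(plan=[[0,0,0,0,0.5],[0,0,0,0,0.5],[0,0,0,0,0.5],[0,0,0,0,0],[0,0,0,0,0],[0,0,0,0,0],[0,0,0,0,0],[0,0,0,0,0]], newtons=60)

```text
clock: 43.87
tcp_pos: [486.9, -176.9, 45.5]
ee_rot: [3.141, -0.068, 0.001]
wrist_force: [-0.7, 0.5, 7.1]
grip_width: 16.2
grip_force: 58.5
```

```bash
python3 - <<'E'
from h import *
handle()
p,y=pose(); h=wh(p); r=35-h[0]; w=[]
Q=[.2,.4,.6,.75,.85,.92,.99,1.06]+list(np.linspace(1.12,1.54,8))+[1.6,1.66,1.7]
Y=[0]*5+[.12,.24,.36]+[.36+.12*k for k in range(1,9)]+[1.32]*3
for q,a in zip(Q,Y): w.append((*hw(35-r*np.cos(q),h[1]),p[2]+r*np.sin(q),PSI+a,0))
plan(w)
E
```

```text
86 9 [ -46. -236.] [   2. -220.]
94 44 [ -55. -237.] [   7. -205.]
102 37 [ -52. -238.] [   5. -204.]
110 20 [ -30. -240.] [ -16. -203.]
118 16 [ -36. -249.] [ -22. -201.]
126 34 [ -35. -250.] [ -23. -182.]
134 18 [ -36. -247.] [ -29. -182.]
142 44 [ -40. -237.] [ -15. -180.]
150 32 [ -40. -238.] [ -29. -195.]
158 38 [ -41. -244.] [ -19. -197.]
166 37 [ -43. -248.] [ -22. -195.]
174 44 [ -43. -250.] [ -31. -185.]
182 56 [ -44. -250.] [ -32. -180.]
43.9167 15.838616345850543 58.476762771606445 [-0.53578172  0.66183061  6.98255152] [ -22.9 -214.8] (array([ 486.93818337, -176.86782845,   45.49102884]), np.float64(-0.04311732696864259))
at [ 486.9 -176.9   45.5] -0.043
[[0.11,0,-1.15,-0.001,0],[0.34,0,-1.1,0,0],[0.56,0,-1.02,0,0],[0.54,0,-0.68,0,0],[0.41,0,-0.4,0,0],[0.16,0,-0.13,-0.06,0],[0.16,0.01,-0.13,-0.06,0],[0.16,0.02,-0.12,-0.06,0]]
[[0.17,0.03,-0.11,-0.06,0],[0.17,0.04,-0.11,-0.06,0],[0.16,0.05,-0.1,-0.06,0],[0.14,0.05,-0.08,-0.06,0],[0.14,0.07,-0.08,-0.06,0],[0.14,0.07,-0.07,-0.06,0],[0.14,0.08,-0.07,-0.06,0],[0.13,0.09,-0.06,-0.06,0]]
[[0.13,0.1,-0.07,-0.06,0],[0.13,0.11,-0.05,-0.06,0],[0.12,0.12,-0.05,-0.06,0],[0.11,0.12,-0.04,-0.06,0],[0.1,0.14,-0.04,-0.06,0],[0.1,0.14,-0.03,-0.06,0],[0.09,0.14,-0.03,-0.06,0],[0.08,0.15,-0.02,-0.06,0]]
[[0.07,0.16,-0.03,-0.06,0],[0.06,0.16,-0.01,-0.06,0],[0.06,0.17,-0.01,-0.06,0],[0.09,0.33,0,0,0],[0.08,0.34,0.02,0,0],[0.06,0.22,0.03,0,0],[0,0,0,0,0],[0,0,0,0,0]]
```

Emit:
step_arm(plan=[[0.11,0,-1.15,0,0],[0.34,0,-1.1,0,0],[0.56,0,-1.02,0,0],[0.54,0,-0.68,0,0],[0.41,0,-0.4,0,0],[0.32,0.01,-0.26,-0.12,0],[0.33,0.05,-0.23,-0.12,0],[0.33,0.09,-0.21,-0.12,0]], newtons=40)

```text
clock: 44.58
tcp_pos: [513.9, -175.7, 94.6]
ee_rot: [-3.096, -0.502, 0.006]
wrist_force: [-5.4, 25.3, -0.7]
grip_width: 16.2
grip_force: 72.3
```

Emit:
step_arm(plan=[[0.28,0.12,-0.16,-0.12,0],[0.28,0.15,-0.14,-0.12,0],[0.26,0.19,-0.13,-0.12,0],[0.25,0.23,-0.1,-0.12,0],[0.21,0.26,-0.08,-0.12,0],[0.19,0.28,-0.06,-0.12,0],[0.15,0.31,-0.05,-0.12,0],[0.12,0.33,-0.02,-0.12,0]], newtons=22)

```text
clock: 45.25
tcp_pos: [536.7, -170.0, 101.3]
ee_rot: [-2.505, -1.864, 0.002]
wrist_force: [-16.0, 91.6, 20.5]
grip_width: 15.3
grip_force: 36.6
```

```bash
python3 - <<'E'
from h import *
handle()
E
```

```text
118 8 [  20. -223.] [  30. -217.]
126 12 [  16. -223.] [  30. -215.]
134 17 [  13. -225.] [  31. -215.]
142 23 [   9. -226.] [  36. -206.]
150 34 [   5. -224.] [  38. -199.]
158 27 [   6. -223.] [  39. -199.]
166 28 [   4. -224.] [  38. -199.]
174 37 [ -10. -224.] [  45. -201.]
182 59 [ -13. -228.] [  59. -190.]
45.3 13.041861380949195 46.96238234639168 [ 7.1725552  92.68439847  4.57381368] [  27.7 -205.7] (array([ 537.83211946, -169.85291004,  101.23703162]), np.float64(1.2901347693792125))
```

The picture data now make sense. The body starts only about 48 mm behind the fingertips, so with a 57 mm grip the handle's end meets the palm. I release, check where the handle is, and then grip nearer its end.

Emit:
step_arm(plan=[[0,0,0,0,0.5],[0,0,0,0,0.5],[0,0,-1,0,0.5],[0,0,-2,0,0.5],[0,0,-2.5,0,0.5],[0,0,-2.5,0,0.5],[0,0,0,0,0.5],[0,0,0,0,0.5]])

```text
clock: 45.97
tcp_pos: [543.6, -181.2, 185.0]
ee_rot: [2.521, 1.869, 0.003]
wrist_force: [-0.7, 0.1, 0.6]
grip_width: 42.3
grip_force: 0.0
```

```bash
python3 - <<'E'
from h import *
handle()
im=eyes.get_image("scene"); cv2.imwrite("pics/s6.png",cv2.resize(im["pixels"][150:270,270:410],(700,600),interpolation=cv2.INTER_CUBIC))
E
```

```text
118 4 [  31. -223.] [  36. -221.]
126 17 [  24. -224.] [  36. -212.]
134 17 [  22. -226.] [  35. -213.]
142 17 [  23. -224.] [  34. -214.]
150 15 [  22. -224.] [  34. -209.]
158 18 [  22. -224.] [  33. -212.]
166 16 [  23. -224.] [  35. -211.]
174 17 [  20. -225.] [  33. -209.]
182 4 [  23. -225.] [  32. -217.]
46.0167 42.728212356343995 0.0 [ 0.34710929 -0.69499014 -0.53420345] [  33.1 -216.4] (array([ 542.82733098, -180.80348341,  183.77649151]), np.float64(1.2763833041343369))
```

View pics/s6.png

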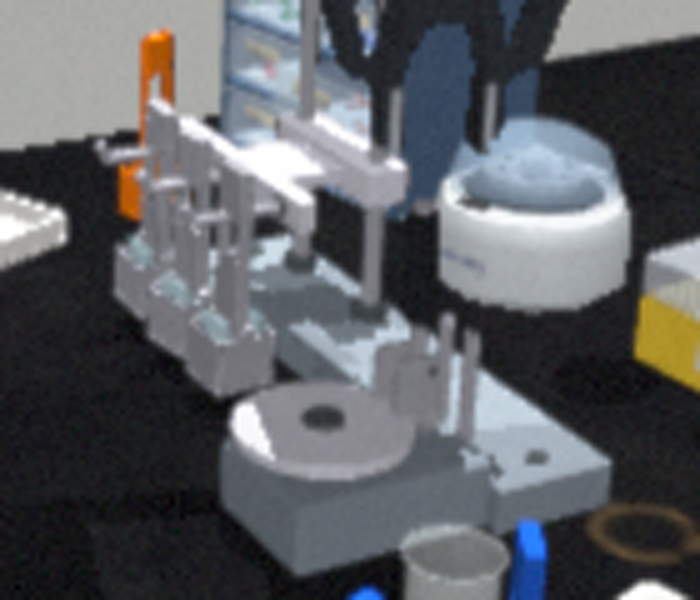

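The picture shows no dark sleeve against the bench, but depth gives a vertical sleeve at hoist x≈33 up to z≈182, so the handle is latched upright. I grip it near its end, keeping the palm clear.

```bash
python3 - <<'E'
from h import *
e=plan([(*hw(34,-214.8),185,1.276,.5),(*hw(34,-214.8),117,1.276,.5)],step=20)
E
```

```text
at [ 542.3 -180.5  182.9] 1.276
[[0.17,0.1,-0.21,0,0.5],[0,0,1.7,0,0.5],[0,0,1.7,0,0.5],[0,0,1.7,0,0.5],[0,0,1.7,0,0.5],[0,0,0,0,0.5],[0,0,0,0,0.5],[0,0,0,0,0.5]]
```

Emit:
step_arm(plan=[[0.17,0,-0.1,0,0.5],[0,0,1.7,0,0.5],[0,0,1.7,0,0.5],[0,0,1.7,0,0.5],[0,0,1.6,0,0.5],[0,0,0,0,0.5],[0,0,0,0,0.5],[0,0,0,0,0.5]])

```text
clock: 46.73
tcp_pos: [543.2, -178.7, 117.2]
ee_rot: [-2.523, -1.872, 0.0]
wrist_force: [0.3, -0.6, 0.3]
grip_width: 42.6
grip_force: 0.0
```

```bash
python3 - <<'E'
from h import *
handle()
E
```

```text
118 6 [  27. -223.] [  38. -217.]
126 16 [  23. -224.] [  36. -214.]
134 17 [  23. -224.] [  35. -212.]
142 16 [  22. -224.] [  34. -214.]
150 16 [  22. -224.] [  34. -210.]
158 23 [   2. -228.] [  55. -200.]
166 33 [  -3. -226.] [  56. -201.]
174 29 [  -3. -224.] [  56. -201.]
182 14 [  -2. -225.] [  60. -199.]
46.7833 42.51194555538436 0.0 [ 0.70157199  0.20287255 -1.41008203] [  33.7 -214.4] (array([ 543.43714571, -178.84444569,  117.61361034]), np.float64(1.2767083489574294))
```

Emit:
step_arm(plan=[[0,0,0.1,0,0],[0,0,0,0,0],[0,0,0,0,0],[0,0,0,0,0],[0,0,0,0,0],[0,0,0,0,0],[0,0,0,0,0],[0,0,0,0,0]], newtons=30)

```text
clock: 47.45
tcp_pos: [543.4, -178.8, 116.5]
ee_rot: [2.522, 1.872, 0.001]
wrist_force: [0.4, 0.8, 6.3]
grip_width: 17.3
grip_force: 29.5
```

```bash
cat >> h.py <<'E'
HUB=np.array([-25.,-215.])
def wind(a0,a1,n,r=60.5,z=None):
    """rows of constant yaw along the wheel circle, from the present pose"""
    p,yaw=pose(); s=env.get_state(); h=wh(p)
    print(s["clock"],"grip",round(s["grip_width"],1),round(s["grip_force"]),"F",s["wrist_force"].round(1),"h",h,"ang",round(np.arctan2(*(h-HUB)[::-1]),3),"r",np.hypot(*(h-HUB)).round(1))
    w=[(*hw(*(HUB+r*np.array([np.cos(a),np.sin(a)]))),z or p[2],yaw,0) for a in np.linspace(a0,a1,n+1)[1:]]
    plan(w,step=45)
E
python3 - <<'E'
from h import *
wind(0,np.pi,8); wind(np.pi,2*np.pi,8)
E
```

```text
47.45 grip 17.3 29 F [0.4 0.8 6.3] h [  33.6 -214.4] ang 0.01 r 58.6
at [ 543.4 -178.8  116.5] 1.277
[[2.11,-0.82,0,0,0],[1.58,-1.76,0,0,0],[0.78,-2.23,0,0,0],[-0.13,-2.36,0,0,0],[-1.03,-2.13,0,0,0],[-1.76,-1.57,0,0,0],[-2.22,-0.78,0,0,0],[-2.36,0.13,0,0,0]]
47.45 grip 17.3 29 F [0.4 0.8 6.3] h [  33.6 -214.4] ang 0.01 r 58.6
at [ 543.4 -178.8  116.5] 1.277
[[-1.72,-3.5,0,0,0],[-1.72,-3.5,0,0,0],[-1.72,-3.49,0,0,0],[-1.57,1.75,0,0,0],[-0.78,2.23,0,0,0],[0.13,2.36,0,0,0],[1.02,2.13,0,0,0],[1.76,1.57,0,0,0]]
[[2.23,0.78,0,0,0],[2.36,-0.13,0,0,0],[0,0,0,0,0],[0,0,0,0,0],[0,0,0,0,0],[0,0,0,0,0],[0,0,0,0,0],[0,0,0,0,0]]
```

Emit:
step_arm(plan=[[2.1,-0.86,0,0,0],[1.57,-1.75,0,0,0],[0.78,-2.22,0,0,0],[-0.13,-2.34,0,0,0],[0,0,0,0,0],[0,0,0,0,0],[0,0,0,0,0],[0,0,0,0,0]])

```text
clock: 48.12
tcp_pos: [487.3, -116.4, 116.3]
ee_rot: [2.523, 1.872, 0.001]
wrist_force: [-1.1, 4.5, 9.2]
grip_width: 17.2
grip_force: 30.8
```

```bash
sed -i 's/^HUB=.*/HUB=np.array([-25.5,-214.8])/' h.py; python3 - <<'E'
from h import *
wind(np.pi/2,1.5*np.pi,8,60); wind(np.pi/2,1.5*np.pi,8,61)
handle()
E
```

```text
48.1167 grip 17.2 31 F [-1.1  4.5  9.2] h [ -25.1 -154.4] ang 1.564 r 60.4
at [ 487.3 -116.4  116.3] 1.276
[[-1.06,-2.14,0,0,0],[-1.75,-1.56,0,0,0],[-2.21,-0.78,0,0,0],[-2.34,0.13,0,0,0],[-2.11,1.02,0,0,0],[-1.56,1.75,0,0,0],[-0.77,2.21,0,0,0],[0.13,2.33,0,0,0]]
48.1167 grip 17.2 31 F [-1.1  4.5  9.2] h [ -25.1 -154.4] ang 1.564 r 60.4
at [ 487.3 -116.4  116.3] 1.276
[[-0.98,-2.2,0,0,0],[-1.78,-1.59,0,0,0],[-2.25,-0.79,0,0,0],[-2.37,0.14,0,0,0],[-2.15,1.03,0,0,0],[-1.58,1.77,0,0,0],[-0.79,2.25,0,0,0],[0.13,2.38,0,0,0]]
48.1667 17.351300900561885 30.86288720369339 [-2.07312541  4.21527299  9.14744087] [ -25.  -154.4] (array([ 487.34933907, -116.45457307,  116.250493  ]), np.float64(1.2764453269401717))
```

Emit:
step_arm(plan=[[-1.0,-2.2,0,0,0],[-1.78,-1.59,0,0,0],[-2.25,-0.79,0,0,0],[-2.37,0.14,0,0,0],[0,0,0,0,0],[0,0,0,0,0],[0,0,0,0,0],[0,0,0,0,0]])

```text
clock: 48.83
tcp_pos: [423.3, -175.1, 116.3]
ee_rot: [2.523, 1.871, -0.0]
wrist_force: [-3.7, -1.6, 12.7]
grip_width: 17.1
grip_force: 32.0
```

```bash
python3 - <<'E'
from h import *
wind(np.pi,2*np.pi,8,60.8)
im=eyes.get_image("scene"); P=pts(im,np.ones((400,640),bool)); C=im["pixels"][im["range_z"]>0].astype(int).sum(1)
H=np.c_[(P[:,:2]-O)@np.array([[np.cos(PSI),-np.sin(PSI)],[np.sin(PSI),np.cos(PSI)]]),P[:,2]]
for z in range(105,150,8):
    q=H[((H>[-125,-245,z-4])&(H<[-50,-180,z+4])).all(1)&(C<130)]
    if len(q): print(z,len(q),q.min(0)[:2].round(),q.max(0)[:2].round())
E
```

```text
48.8333 grip 17.1 32 F [-3.7 -1.6 12.7] h [ -86.5 -215.7] ang -3.127 r 61.0
at [ 423.3 -175.1  116.3] 1.276
[[-2.04,1.03,0,0,0],[-1.58,1.77,0,0,0],[-0.79,2.24,0,0,0],[0.14,2.36,0,0,0],[1.02,2.14,0,0,0],[1.77,1.58,0,0,0],[2.24,0.79,0,0,0],[2.37,-0.14,0,0,0]]
121 10 [ -93. -226.] [ -82. -217.]
129 17 [ -95. -225.] [ -80. -216.]
137 16 [ -94. -227.] [ -83. -218.]
145 17 [ -95. -227.] [ -77. -218.]
```

Emit:
step_arm(plan=[[-2.04,1.03,-0.05,0,0],[-1.58,1.77,-0.05,0,0],[-0.79,2.24,0,0,0],[0.14,2.36,0,0,0],[1.02,2.14,0,0,0],[1.77,1.58,0,0,0],[2.24,0.79,0,0,0],[2.37,-0.14,0,0,0]])

```text
clock: 49.55
tcp_pos: [545.1, -178.5, 116.2]
ee_rot: [-2.522, -1.87, 0.003]
wrist_force: [-11.2, -4.0, 4.8]
grip_width: 16.9
grip_force: 33.8
```

Emit:
step_arm(plan=[[2.15,-1.02,0,0,0],[1.59,-1.78,0,0,0],[0.79,-2.25,0,0,0],[-0.13,-2.37,0,0,0],[0,0,0,0,0],[0,0,0,0,0],[0,0,0,0,0],[0,0,0,0,0]])

```text
clock: 50.22
tcp_pos: [486.7, -115.0, 116.6]
ee_rot: [-2.523, -1.871, 0.0]
wrist_force: [-1.4, 4.7, -4.9]
grip_width: 16.9
grip_force: 30.5
```

```bash
python3 - <<'E'
from h import *
wind(np.pi/2,1.5*np.pi,8,60.8)
E
```

```text
50.2167 grip 16.9 30 F [-1.4  4.7 -4.9] h [ -25.7 -153. ] ang 1.574 r 61.8
at [ 486.7 -115.   116.6] 1.276
[[-1.12,-2.1,0,0,0],[-1.77,-1.58,0,0,0],[-2.24,-0.78,0,0,0],[-2.37,0.13,0,0,0],[-2.14,1.03,0,0,0],[-1.58,1.77,0,0,0],[-0.78,2.24,0,0,0],[0.13,2.37,0,0,0]]
```

Emit:
step_arm(plan=[[-1.12,-2.1,0.02,0,0],[-1.77,-1.58,0,0,0],[-2.24,-0.78,0,0,0],[-2.37,0.13,0,0,0],[-2.14,1.03,0,0,0],[-1.58,1.77,0,0,0],[-0.78,2.24,0,0,0],[0.13,2.37,0,0,0]])

```text
clock: 50.88
tcp_pos: [481.8, -240.0, 116.9]
ee_rot: [-2.525, -1.869, 0.001]
wrist_force: [-4.0, 5.2, 4.3]
grip_width: 17.2
grip_force: 31.8
```

Emit:
step_arm(plan=[[1.03,2.14,0,0,0],[1.77,1.58,0,0,0],[2.24,0.78,0,0,0],[2.37,-0.13,0,0,0],[2.14,-1.03,0,0,0],[1.58,-1.77,0,0,0],[0.78,-2.24,0,0,0],[-0.13,-2.37,0,0,0]])

```text
clock: 51.55
tcp_pos: [488.3, -115.2, 116.7]
ee_rot: [2.52, 1.872, 0.003]
wrist_force: [4.3, -1.2, -5.4]
grip_width: 17.0
grip_force: 30.7
```

Emit:
step_arm(plan=[[-1.03,-2.14,0,0,0],[-1.77,-1.58,0,0,0],[-2.24,-0.78,0,0,0],[-2.37,0.13,0,0,0],[0,0,0,0,0],[0,0,0,0,0],[0,0,0,0,0],[0,0,0,0,0]])

```text
clock: 52.22
tcp_pos: [423.6, -174.1, 116.7]
ee_rot: [2.523, 1.872, -0.0]
wrist_force: [-1.6, -1.3, -1.1]
grip_width: 16.9
grip_force: 31.1
```

```bash
python3 - <<'E'
from h import *
wind(np.pi,2*np.pi+.02,8,60.8)
im=eyes.get_image("scene"); P=pts(im,np.ones((400,640),bool)); C=im["pixels"][im["range_z"]>0].astype(int).sum(1)
H=np.c_[(P[:,:2]-O)@np.array([[np.cos(PSI),-np.sin(PSI)],[np.sin(PSI),np.cos(PSI)]]),P[:,2]]
for z in range(105,150,8):
    q=H[((H>[-125,-245,z-4])&(H<[-50,-180,z+4])).all(1)&(C<130)]
    if len(q): print(z,len(q),q.min(0)[:2].round(),q.max(0)[:2].round())
q=sel(H,[-10,-80,150],[10,75,270]); print("holder top",np.percentile(q[:,2],99), "n",len(q))
for y in (60,0,-60):
    q=sel(H,[-30,y-20,30],[30,y+20,270]); print(y,q[:,2].min(),q[:,2].max())
E
```

```text
52.2167 grip 16.9 31 F [-1.6 -1.3 -1.1] h [ -86.3 -214.8] ang 3.142 r 60.8
at [ 423.6 -174.1  116.7] 1.277
[[-2.16,1.03,0,0,0],[-1.58,1.79,0,0,0],[-0.78,2.26,0,0,0],[0.16,2.38,0,0,0],[1.05,2.14,0,0,0],[1.81,1.57,0,0,0],[2.26,0.75,0,0,0],[2.38,-0.18,0,0,0]]
113 3 [ -93. -221.] [ -80. -212.]
121 15 [ -94. -226.] [ -82. -211.]
129 20 [ -95. -225.] [ -81. -209.]
137 17 [ -95. -225.] [ -81. -210.]
145 19 [ -96. -224.] [ -78. -216.]
holder top 228.34452296836005 n 55
60 85.18514682299536 228.51905443895737
0 84.54602913553447 204.54249251199155
-60 107.58069026235972 153.1450430922552
```

Emit:
step_arm(plan=[[-2.16,1.03,0,0,0],[-1.58,1.79,0,0,0],[-0.78,2.26,0,0,0],[0.16,2.38,0,0,0],[1.05,2.14,0,0,0],[1.81,1.57,0,0,0],[2.26,0.75,0,0,0],[2.38,-0.18,0,0,0]])

```text
clock: 52.93
tcp_pos: [545.6, -177.4, 116.4]
ee_rot: [-2.522, -1.872, 0.002]
wrist_force: [-9.7, -9.4, 2.8]
grip_width: 17.2
grip_force: 34.9
```

Emit:
step_arm(plan=[[0,0,0,0,0],[0,0,0,0,0],[0,0,0,0,0],[0,0,0,0,0],[0,0,0,0,0],[0,0,0,0,0],[0,0,0,0,0],[0,0,0,0,0]])

```text
clock: 53.6
tcp_pos: [544.6, -178.2, 116.6]
ee_rot: [-2.523, -1.872, 0.0]
wrist_force: [-1.2, 2.0, -4.8]
grip_width: 17.0
grip_force: 31.4
```

```bash
python3 - <<'E'
from h import *
wind(0,.1,1)
im=eyes.get_image("scene"); P=pts(im,np.ones((400,640),bool))
H=np.c_[(P[:,:2]-O)@np.array([[np.cos(PSI),-np.sin(PSI)],[np.sin(PSI),np.cos(PSI)]]),P[:,2]]
for y in (60,0,-60):
    q=sel(H,[-30,y-20,30],[30,y+20,270]); print(y,q[:,2].min(),q[:,2].max())
E
```

```text
53.6 grip 17.0 31 F [-1.2  2.  -4.8] h [  34.8 -213.7] ang 0.018 r 60.3
at [ 544.6 -178.2  116.6] 1.277
[[0.48,-0.13,0,0,0],[0,0,0,0,0],[0,0,0,0,0],[0,0,0,0,0],[0,0,0,0,0],[0,0,0,0,0],[0,0,0,0,0],[0,0,0,0,0]]
60 100.07382641728884 241.00560817463725
0 96.41041087520296 240.7521844542179
-60 96.46442668640952 241.32451466477085
```

Emit:
step_arm(plan=[[0.15,-0.04,0,0,0],[0.15,-0.04,0,0,0],[0,0,0,0,0],[0,0,0,0,0],[0,0,0,0,0],[0,0,0,0,0],[0,0,0,0,0],[0,0,0,0,0]])

```text
clock: 54.32
tcp_pos: [544.8, -176.1, 116.6]
ee_rot: [2.522, 1.872, -0.001]
wrist_force: [-2.6, -9.2, -8.7]
grip_width: 16.9
grip_force: 30.9
```

```bash
python3 - <<'E'
from h import *
wind(0,.1,1)
handle()
E
```

```text
54.3167 grip 16.9 31 F [-2.6 -9.2 -8.7] h [  34.9 -211.7] ang 0.051 r 60.5
at [ 544.8 -176.1  116.6] 1.277
[[0.28,-0.09,0,0,0],[0,0,0,0,0],[0,0,0,0,0],[0,0,0,0,0],[0,0,0,0,0],[0,0,0,0,0],[0,0,0,0,0],[0,0,0,0,0]]
118 7 [  27. -224.] [  39. -212.]
126 18 [  24. -226.] [  39. -211.]
134 19 [  26. -227.] [  40. -208.]
142 15 [  25. -226.] [  39. -214.]
150 11 [  26. -223.] [  43. -219.]
158 20 [  13. -225.] [  41. -204.]
166 22 [  13. -226.] [  41. -205.]
174 18 [  12. -225.] [  42. -205.]
182 13 [  12. -225.] [  47. -211.]
54.3667 16.738300970574333 30.873881578445435 [-2.7493962  -8.72777421 -9.12206539] [  34.9 -211.7] (array([ 544.77629058, -176.15414477,  116.61557229]), np.float64(1.2769474645108716))
```

At the stop (9 N against it, holders up at 97 mm). Now I fold the handle: loosen, then push it inward with the outer finger.

Emit:
step_arm(plan=[[-0.29,0.07,0,0,0.45],[0,0,0,0,0.45],[0,0,0,0,0.45],[-0.19,-0.73,0,0,0.45],[-0.19,-0.73,0,0,0.45],[-0.19,-0.73,0,0,0.45],[-0.19,-0.73,0,0,0.45],[0,0,0,0,0.45]])

```text
clock: 55.03
tcp_pos: [512.2, -176.4, 116.6]
ee_rot: [-2.522, -1.871, 0.002]
wrist_force: [-0.2, 0.3, -0.4]
grip_width: 38.4
grip_force: 0.2
```

Emit:
step_arm(plan=[[-0.19,-0.73,0,0,0.45],[-0.19,-0.73,0,0,0.45],[-0.19,-0.73,0,0,0.45],[0,0,0,0,0.45],[0,0,0,0,0.45],[0,0,0,0,0.45],[0,0,0,0,0.45],[0,0,0,0,0.45]])

```text
clock: 55.7
tcp_pos: [491.2, -175.8, 116.6]
ee_rot: [-2.522, -1.871, 0.001]
wrist_force: [-6.6, 1.8, 5.3]
grip_width: 38.1
grip_force: 3.2
```

```bash
python3 - <<'E'
from h import *
handle()
E
```

```text
110 8 [   1. -223.] [  15. -220.]
118 14 [  -8. -226.] [  13. -218.]
126 17 [ -16. -225.] [   8. -218.]
134 21 [ -28. -226.] [  -1. -218.]
142 21 [ -36. -226.] [ -11. -219.]
150 11 [ -34. -226.] [  -0. -220.]
158 6 [ -30. -228.] [  11. -216.]
166 10 [ -53. -227.] [  11. -210.]
174 14 [ -51. -229.] [  12. -209.]
182 13 [ -51. -231.] [  12. -206.]
55.75 38.710287621078315 3.1885094092649524 [-7.06861857  0.44138403  4.86423738] [ -18.6 -213.6] (array([ 491.25834584, -175.79459086,  116.59189996]), np.float64(1.2769002482167302))
```

Emit:
step_arm(plan=[[0,0,-2.5,0,0.45],[0,0,-2.5,0,0.45],[0,0,-2.5,0,0.45],[0,0,-2,0,0.45],[0,0,0,0,0.45],[0,0,0,0,0.45],[0,0,0,0,0.45],[0,0,0,0,0.45]])

```text
clock: 56.42
tcp_pos: [491.5, -175.8, 210.7]
ee_rot: [-2.522, -1.871, 0.001]
wrist_force: [0.1, 0.4, -0.4]
grip_width: 38.8
grip_force: 0.0
```

```bash
python3 - <<'E'
from h import *
handle()
for n in ("top","scene"):
    im,P,C=cloud(n); c=(440,315)
    t=sel(P,[350,180,12],[570,440,32]); print(n,"tray",len(t),rect(t))
    t=sel(P,[330,180,36],[570,440,60]); print("plate",len(t),rect(t) if len(t)>3 else 0)
im=eyes.get_image("top"); cv2.imwrite("pics/t7.png",cv2.resize(im["pixels"][100:300,160:430],(800,593),interpolation=cv2.INTER_CUBIC))
E
```

```text
86 3 [ -52. -222.] [ -41. -220.]
94 63 [ -53. -226.] [   6. -215.]
102 32 [ -56. -223.] [   1. -211.]
56.4667 38.04635565075138 0.0 [-0.21010389  0.15434385 -0.88832453] [ -18.4 -213.6] (array([ 491.42268814, -175.8027765 ,  210.70008949]), np.float64(1.2768465516914986))
top tray 315 (array([434.4, 316.5]), array([158.8, 194. ]), 20.1)
plate 56 (array([367.6, 290.4]), array([14.9, 38.9]), 20.57)
scene tray 404 (array([435.1, 316.1]), array([161.6, 197.2]), 20.57)
plate 41 (array([366.4, 290.5]), array([13.2, 41.2]), 18.74)
```

View pics/t7.png

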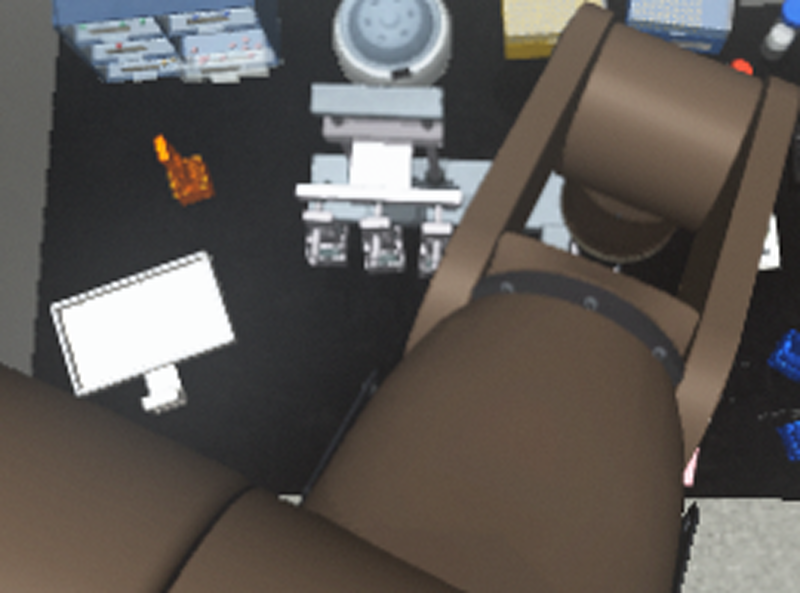

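The picture shows the holders raised at (325,245), (382,250) and (435,250), and the tray at (145,325), not moved. The handle depth shows it flat. Before moving the tray under raised pegs, I check the tool's width at height.

```bash
python3 - <<'E'
from h import *
p,y=pose()
for n in ("scene","top"):
    im,P,C=cloud(n); d=P[:,:2]-p[:2]; dz=P[:,2]-p[2]
    for z in range(20,330,20):
        k=(abs(dz-z)<10)&(np.hypot(*d.T)<130)
        if k.sum()>3: print(n,z,k.sum(),"rmax",np.percentile(np.hypot(*d[k].T),[50,95]).round(),"dx",np.percentile(d[k,0],[3,97]).round(),"dy",np.percentile(d[k,1],[3,97]).round())
im,P,C=cloud("top"); t=sel(P,[350,180,14],[570,440,30]); 
# body only: exclude near plate
a=.354; o=np.array([456,323]); c,s=np.cos(a),np.sin(a); q=(t[:,:2]-o)@np.array([[c,-s],[s,c]])
b=q[q[:,0]>-62]; print("body in tray frame",b.min(0),b.max(0), "percent",np.percentile(b,[2,98],axis=0)); print(rect(t[q[:,0]>-58]))
print(env.get_state()["joints"])
E
```

```text
scene 40 88 rmax [26. 32.] dx [-32.  29.] dy [-18.  14.]
scene 60 113 rmax [26. 33.] dx [-32.  29.] dy [-18.  14.]
scene 80 206 rmax [34. 51.] dx [-49.  45.] dy [-26.  18.]
scene 100 258 rmax [31. 58.] dx [-57.  50.] dy [-28.  20.]
scene 120 360 rmax [30. 64.] dx [-63.  55.] dy [-30.  13.]
scene 140 339 rmax [28. 60.] dx [-57.  51.] dy [-24.  16.]
scene 160 207 rmax [37. 39.] dx [-37.  22.] dy [-38.  12.]
scene 180 270 rmax [37. 39.] dx [-37.  21.] dy [-39.   8.]
scene 200 277 rmax [36. 39.] dx [-36.  21.] dy [-38.  10.]
scene 220 289 rmax [46. 49.] dx [-46.  24.] dy [-48.   8.]
scene 240 362 rmax [46. 49.] dx [-46.  28.] dy [-48.   9.]
scene 260 371 rmax [45. 47.] dx [-45.  25.] dy [-47.   9.]
scene 280 373 rmax [45. 47.] dx [-45.  26.] dy [-47.   9.]
scene 300 392 rmax [45. 48.] dx [-45.  26.] dy [-47.   8.]
scene 320 401 rmax [45. 48.] dx [-45.  26.] dy [-47.   9.]
top 100 4 rmax [29. 30.] dx [-30. -19.] dy [-8. 20.]
top 160 22 rmax [37. 38.] dx [-37. -17.] dy [-3. 33.]
top 180 7 rmax [37. 38.] dx [-37. -25.] dy [ 5. 28.]
top 220 52 rmax [47. 48.] dx [-47.  -9.] dy [-22.  47.]
top 240 122 rmax [46. 48.] dx [-47.   2.] dy [-34.  47.]
top 260 79 rmax [45. 46.] dx [-45. -10.] dy [-23.  44.]
top 280 86 rmax [45. 47.] dx [-45.  -5.] dy [-26.  45.]
top 300 82 rmax [45. 47.] dx [-47. -13.] dy [-22.  44.]
top 320 64 rmax [47. 47.] dx [-47. -20.] dy [-17.  42.]
body in tray frame [-55.38784594 -95.80482702] [57.49999535 98.13730278] percent [[-54.59348806 -95.08806406]
 [ 56.10534733  96.81064478]]
(array([456.3, 324.7]), array([112.1, 194. ]), 19.82)
[-4.01709782e-01  2.94595594e-01  1.87806886e+00  4.75303322e-05
  9.69446831e-01 -1.07735580e-01]
```

```bash
python3 - <<'E'
from h import *
e=plan([(430,-90,211,1.277,.45),(367,291,211,1.921,.6)],step=34)
e=plan([(367,291,60,1.921,.6),(367,291,60,1.921,.6,3)],step=25,start=e)
E
```

```text
at [ 491.7 -176.   211.4] 1.277
[[1.61,-2.1,0.01,0,0.45],[1.61,-2.1,0.01,0,0.45],[1.61,-2.1,0.01,0,0.45],[1.61,-2.1,0.01,0,0.45],[2.89,-1.42,0,-0.054,0.6],[2.96,-1.27,0,-0.054,0.6],[3.02,-1.1,0,-0.054,0.6],[3.08,-0.94,0,-0.054,0.6]]
[[3.12,-0.77,0,-0.054,0.6],[3.16,-0.6,0,-0.054,0.6],[3.19,-0.43,0,-0.054,0.6],[3.21,-0.26,0,-0.054,0.6],[3.22,-0.08,0,-0.054,0.6],[3.21,0.09,0,-0.054,0.6],[3.21,0.26,0,-0.054,0.6],[3.19,0.44,0,-0.054,0.6]]
at [367. 291. 211.] 1.925
[[0,0,2.16,0.001,0.6],[0,0,2.15,0.001,0.6],[0,0,2.16,0.001,0.6],[0,0,2.16,0.001,0.6],[0,0,2.16,0.001,0.6],[0,0,2.15,0.001,0.6],[0,0,2.16,0.001,0.6],[0,0,0,-0.001,0.6]]
[[0,0,0,-0.001,0.6],[0,0,0,-0.001,0.6],[0,0,0,0,0.6],[0,0,0,0,0.6],[0,0,0,0,0.6],[0,0,0,0,0.6],[0,0,0,0,0.6],[0,0,0,0,0.6]]
```

Emit:
step_arm(plan=[[1.61,-2.1,0,0,0.45],[1.61,-2.1,0,0,0.45],[1.61,-2.1,0,0,0.45],[1.61,-2.1,0,0,0.45],[2.89,-1.42,0,-0.054,0.6],[2.96,-1.27,0,-0.054,0.6],[3.02,-1.1,0,-0.054,0.6],[3.08,-0.94,0,-0.054,0.6]])

```text
clock: 57.43
tcp_pos: [408.6, 38.2, 211.9]
ee_rot: [2.304, 2.135, 0.001]
wrist_force: [1.4, 0.4, 0.3]
grip_width: 51.2
grip_force: 0.0
```

Emit:
step_arm(plan=[[3.12,-0.77,0,-0.054,0.6],[3.16,-0.6,0,-0.054,0.6],[3.19,-0.43,0,-0.054,0.6],[3.21,-0.26,0,-0.054,0.6],[3.22,-0.08,0,-0.054,0.6],[3.21,0.09,0,-0.054,0.6],[3.21,0.26,0,-0.054,0.6],[3.19,0.44,0,-0.054,0.6]])

```text
clock: 58.1
tcp_pos: [366.5, 292.6, 211.8]
ee_rot: [1.792, 2.58, 0.0]
wrist_force: [0.8, -0.4, -0.1]
grip_width: 51.2
grip_force: 0.0
```

Emit:
step_arm(plan=[[0,0,2.16,0,0.6],[0,0,2.15,0,0.6],[0,0,2.16,0,0.6],[0,0,2.16,0,0.6],[0,0,2.16,0,0.6],[0,0,0,0,0.6],[0,0,0,0,0.6],[0,0,0,0,0.6]])

```text
clock: 58.77
tcp_pos: [367.5, 291.2, 104.7]
ee_rot: [1.796, 2.578, 0.001]
wrist_force: [0.1, -0.5, 0.2]
grip_width: 51.4
grip_force: 0.0
```

```bash
cat >> h.py <<'E'
def tray(n="scene"):
    im,P,C=cloud(n); t=sel(P,[330,-80,36],[480,440,55]); col=C[((P>[330,-80,36])&(P<[480,440,55])).all(1)].astype(int).sum(1); t=t[col>450]
    print(n,"plate",len(t),rect(t) if len(t)>3 else 0)
E
python3 - <<'E'
from h import *
s=env.get_state(); print(s["clock"],pose(),s["joints"]); tray(); tray("top")
P=cloud("top")[1]; p=sel(P,[400,-300,84],[600,-100,106]); H=np.array([[*wh(q),q[2]] for q in p]); q=sel(H,[-62,-240,84],[15,-190,106]); print("handle",len(q),q.mean(0),q[:,0].min(),q[:,0].max(),np.polyfit(q[:,0],q[:,1],1)); q=sel(H,[40,-240,84],[75,-190,106]); print(len(q),q.mean(0))
E
```

```text
58.7667 (array([367.53498569, 291.23558289, 104.65571546]), np.float64(1.9247135190935032)) [6.05417715e-01 3.74516138e-01 2.10072341e+00 2.61806911e-05
 6.65735355e-01 2.51479988e-01]
scene plate 42 (array([367. , 290.2]), array([14.3, 41.1]), 24.08)
top plate 45 (array([367.9, 289.9]), array([13. , 35.8]), 21.85)
handle 118 [ -24.59915254 -213.58474576   96.00465125] -59.6 14.5 [-5.19153338e-03 -2.13712453e+02]
25 [  54.82       -212.668        94.43118145]
```

Emit:
step_arm(plan=[[0,0,2.2,0,0.6],[0,0,2.2,0,0.6],[0,0,2.2,0,0.6],[0,0,2.2,0,0.6],[0,0,1.8,0,0.6],[0,0,1,0,0.6],[0,0,0,0,0.6],[0,0,0,0,0.6]])

```text
clock: 59.58
tcp_pos: [367.3, 291.1, -11.8]
ee_rot: [-1.796, -2.578, 0.0]
wrist_force: [-0.0, -0.2, 0.1]
grip_width: 51.3
grip_force: 0.0
```

Emit:
step_arm(plan=[[0,0,0,0,0],[0,0,0,0,0],[0,0,0,0,0],[0,0,0,0,0],[0,0,0,0,0],[0,0,0,0,0],[0,0,0,0,0],[0,0,0,0,0]], newtons=50)

```text
clock: 60.25
tcp_pos: [367.7, 291.4, -11.2]
ee_rot: [1.795, 2.577, 0.002]
wrist_force: [-1.8, -1.2, 12.8]
grip_width: 13.5
grip_force: 49.0
```

```bash
python3 - <<'E'
from h import *
s=env.get_state(); print(s["clock"],s["grip_width"],s["grip_force"],s["wrist_force"]); p,y=pose()
e=plan([(390,200,p[2],1.7,0),(*hw(-135,0),p[2],PSI+np.pi/2,0),(*hw(-135,0),p[2],PSI+np.pi/2,0,3)],step=22)
E
```

```text
60.25 13.492547971330358 48.96532595157623 [-1.82880222 -1.22237437 12.77538028]
at [367.7 291.4 -11.2] 1.925
[[-1.87,-0.21,0,0.045,0],[-1.88,-0.14,0,0.045,0],[-1.88,-0.04,0,0.045,0],[-1.88,0.04,0,0.045,0],[-1.88,0.12,0,0.045,0],[-1.94,-0.33,0,0.021,0],[-1.95,-0.29,0,0.021,0],[-1.96,-0.24,0,0.021,0]]
[[-1.95,-0.21,0,0.021,0],[-1.97,-0.16,0,0.021,0],[-1.96,-0.13,0,0.021,0],[-1.97,-0.08,0,0.021,0],[-1.97,-0.04,0,0.021,0],[0,0,0,0.001,0],[0,0,0,0.001,0],[0,0,0,0.001,0]]
```

```bash
python3 - <<'E'
from h import *
Yh=PSI+np.pi/2; p,y=pose()
e=plan([(*hw(-99,225),-11,Yh,0,8),(*hw(-98,0),-11,Yh,0,13),(*hw(-98,0),-11,Yh,0,3)],step=24)
E
```

```text
at [367.7 291.4 -11.2] 1.925
[[-0.57,0.61,0,0.05,0],[-0.53,0.64,0,0.05,0],[-0.51,0.67,-0.01,0.05,0],[-0.47,0.69,0,0.05,0],[-0.43,0.71,0,0.05,0],[-0.4,0.73,0,0.05,0],[-0.36,0.75,-0.01,0.05,0],[-0.33,0.77,0,0.05,0]]
[[-1.73,0.01,0,0,0],[-1.73,0.02,0,0,0],[-1.73,0.01,0,0,0],[-1.73,0.02,0,0,0],[-1.73,0.01,0,0,0],[-1.73,0.02,0,0,0],[-1.73,0.01,0,0,0],[-1.73,0.02,0,0,0]]
[[-1.73,0.01,0,0,0],[-1.73,0.02,0,0,0],[-1.73,0.01,0,0,0],[-1.73,0.02,0,0,0],[-1.73,0.01,0,0,0],[0,0,0,-0.001,0],[0,0,0,-0.001,0],[0,0,0,-0.001,0]]
```

Emit:
step_arm(plan=[[-0.57,0.61,0,0.05,0],[-0.53,0.64,0,0.05,0],[-0.51,0.67,0,0.05,0],[-0.47,0.69,0,0.05,0],[-0.43,0.71,0,0.05,0],[-0.4,0.73,0,0.05,0],[-0.36,0.75,0,0.05,0],[-0.33,0.77,0,0.05,0]])

```text
clock: 60.92
tcp_pos: [429.2, 265.5, -11.2]
ee_rot: [2.274, 2.167, 0.002]
wrist_force: [-4.3, 4.1, 11.9]
grip_width: 13.2
grip_force: 49.0
```

Emit:
step_arm(plan=[[-1.73,0.01,0,0,0],[-1.73,0.02,0,0,0],[-1.73,0.01,0,0,0],[-1.73,0.02,0,0,0],[0,0,0,0,0],[0,0,0,0,0],[0,0,0,0,0],[0,0,0,0,0]])

```text
clock: 61.58
tcp_pos: [426.8, 195.9, -11.2]
ee_rot: [2.272, 2.169, 0.002]
wrist_force: [0.9, -6.2, 14.2]
grip_width: 13.1
grip_force: 51.4
```

```bash
cat >> h.py <<'E'
def trayh(n="top"):
    im,P,C=cloud(n); H=np.c_[(P[:,:2]-O)@np.array([[np.cos(PSI),-np.sin(PSI)],[np.sin(PSI),np.cos(PSI)]]),P[:,2]]
    b=((H>[-75,-150,3])&(H<[56.5,350,30])).all(1)&(C.astype(int).sum(1)>420); t=H[b]; t=t[(t[:,2]>12)]
    print(n,"tray hoist frame",len(t),rect(t),np.percentile(t,[1,99],axis=0)[:,:2].round(1).tolist())
E
python3 - <<'E'
from h import *
s=env.get_state(); print(s["clock"],s["grip_width"],s["wrist_force"],wh(pose()[0])); trayh(); trayh("scene")
Yh=PSI+np.pi/2; plan([(*hw(-98,0),-11,Yh,0,9),(*hw(-98,0),-11,Yh,0,3)],step=24)
E
```

```text
61.5833 13.097152511015464 [ 0.89979822 -6.21232364 14.15438584] [-98.6 155.1]
top tray hoist frame 98 (array([-0.6, 13.8]), array([111.8, 331.6]), 3.03) [[-58.9, -136.1], [56.4, 178.6]]
scene tray hoist frame 321 (array([ -3.2, 155. ]), array([196. , 113.6]), 89.73) [[-59.7, 57.5], [52.1, 250.2]]
at [426.8 196.  -11.2] 1.524
[[-1.72,0.01,0,0,0],[-1.73,0.02,0,0,0],[-1.72,0.01,-0.01,0,0],[-1.73,0.02,0,0,0],[-1.72,0.01,0,0,0],[-1.73,0.01,0,0,0],[-1.72,0.02,0,0,0],[-1.73,0.01,-0.01,0,0]]
[[-1.72,0.02,0,0,0],[0,0,0,-0.001,0],[0,0,0,-0.001,0],[0,0,0,-0.001,0],[0,0,0,0,0],[0,0,0,0,0],[0,0,0,0,0],[0,0,0,0,0]]
```

Tray is square in the scene view and following. I slide it on.

Emit:
step_arm(plan=[[-1.72,0.01,0,0,0],[-1.73,0.02,0,0,0],[-1.72,0.01,0,0,0],[-1.73,0.02,0,0,0],[-1.72,0.01,0,0,0],[-1.73,0.01,0,0,0],[-1.72,0.02,0,0,0],[-1.73,0.01,0,0,0]])

```text
clock: 62.35
tcp_pos: [422.3, 57.8, -11.2]
ee_rot: [2.27, 2.169, 0.004]
wrist_force: [0.8, 6.6, 13.0]
grip_width: 13.4
grip_force: 51.3
```

Emit:
step_arm(plan=[[-1.72,0.02,0,0,0],[0,0,0,0,0],[0,0,0,0,0],[0,0,0,0,0],[0,0,0,0,0],[0,0,0,0,0],[0,0,0,0,0],[0,0,0,0,0]])

```text
clock: 63.02
tcp_pos: [421.5, 40.8, -11.2]
ee_rot: [2.271, 2.168, 0.003]
wrist_force: [-0.6, -6.8, 15.5]
grip_width: 13.1
grip_force: 51.6
```

```bash
python3 - <<'E'
from h import *
s=env.get_state(); print(s["clock"],s["grip_width"],s["wrist_force"],wh(pose()[0]),pose()); trayh(); trayh("scene"); tray("scene")
E
```

```text
63.0167 13.149951758572882 [-0.58746216 -6.80111134 15.45172586] [-97.4  -0.1] (array([421.50947656,  40.78928726, -11.19028311]), np.float64(1.524446794877327))
top tray hoist frame 62 (array([ -3. , -80.2]), array([ 27.4, 109.5]), 89.01) [[-57.6, -93.8], [51.4, -65.6]]
scene tray hoist frame 309 (array([-1.4,  0.4]), array([194.8, 114.8]), 89.8) [[-58.4, -96.1], [55.9, 95.2]]
scene plate 19 (array([420. ,  24.8]), array([10.3,  9.2]), 63.87)
```

Emit:
step_arm(plan=[[0,0.1,0,0,0],[0,0.1,0,0,0],[0,0.1,0,0,0],[0,0.1,0,0,0],[0,0.1,0,0,0],[0,0.1,0,0,0],[0,0,0,0,0],[0,0,0,0,0]])

```text
clock: 63.83
tcp_pos: [421.7, 40.7, -11.3]
ee_rot: [-2.269, -2.167, 0.008]
wrist_force: [-23.1, -0.8, 43.2]
grip_width: 13.4
grip_force: 55.7
```

```bash
python3 - <<'E'
from h import *
s=env.get_state(); print(s["clock"],s["grip_width"],s["wrist_force"],s["moment"],wh(pose()[0]),pose()); trayh(); trayh("scene")
im=eyes.get_image("scene"); cv2.imwrite("pics/s8.png",cv2.resize(im["pixels"][140:270,240:400],(738,600),interpolation=cv2.INTER_CUBIC))
E
```

```text
63.8333 13.354042748266686 [-23.11579736  -0.82894781  43.21457549] [ 0.00456333  3.1853751  -0.1706351 ] [-97.2  -0.2] (array([421.69704842,  40.71840901, -11.27116641]), np.float64(1.5246896334007816))
top tray hoist frame 63 (array([ -0.4, -80.2]), array([ 27.6, 113.8]), 89.23) [[-57.0, -93.8], [53.2, -65.7]]
scene tray hoist frame 297 (array([-1.8, -0.7]), array([116. , 194.7]), 0.25) [[-58.5, -97.0], [55.7, 95.2]]
```

View pics/s8.png

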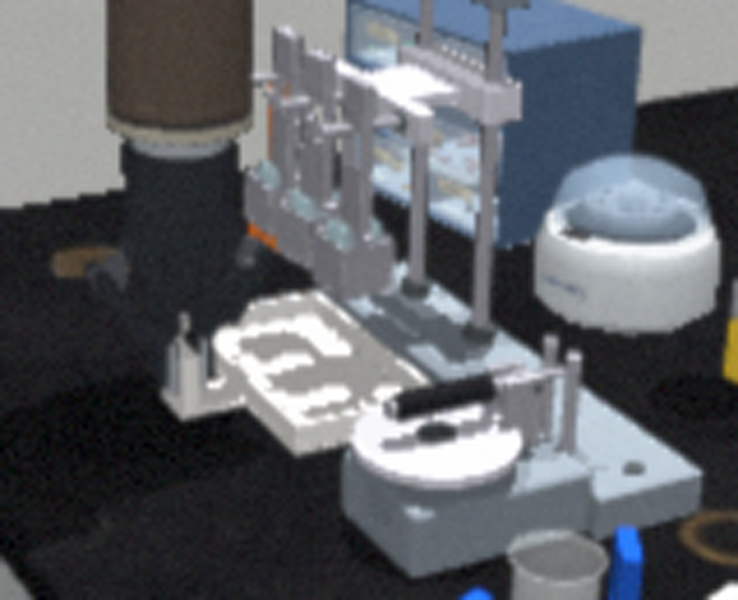

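The picture shows the tray at (320,375) under the pegs against the beam and the holders raised. The fingertips press on the tongue (43 N upward), so I regrip a little higher and then push home.

Emit:
step_arm(plan=[[0,-0.4,0,0,0],[0,0,0,0,0.4],[0,0,0,0,0.4],[0,0,-0.8,0,0.4],[0,0,0,0,0.4],[0,0,0,0,0.4],[0,0,0,0,0.4],[0,0,0,0,0.4]])

```text
clock: 64.65
tcp_pos: [422.4, 41.0, -4.2]
ee_rot: [2.272, 2.17, 0.0]
wrist_force: [0.4, 0.1, 0.8]
grip_width: 34.1
grip_force: 0.0
```

Emit:
step_arm(plan=[[0,0,0,0,0],[0,0,0,0,0],[0,0,0,0,0],[0,0,0,0,0],[0,0,0,0,0],[0,0,0,0,0],[0,0,0,0,0],[0,0,0,0,0]], newtons=30)

```text
clock: 65.32
tcp_pos: [422.2, 40.9, -4.2]
ee_rot: [-2.272, -2.17, 0.0]
wrist_force: [-0.3, -0.3, 3.0]
grip_width: 13.2
grip_force: 29.5
```

```bash
python3 - <<'E'
from h import *
s=env.get_state(); print(s["clock"],s["grip_width"],s["wrist_force"],s["moment"],wh(pose()[0]),pose()); trayh(); trayh("scene")
im,P,C=cloud("scene"); H=np.c_[(P[:,:2]-O)@np.array([[np.cos(PSI),-np.sin(PSI)],[np.sin(PSI),np.cos(PSI)]]),P[:,2]]
wh_=C.astype(int).sum(1)
# back edge of tray and beam front along y (scene)
for y in (-85,-70,-55,-40,-20,0,20,40,60,80):
    k=(abs(H[:,1]-y)<6)&(H[:,0]>35)&(H[:,0]<75)&(H[:,2]>8)&(H[:,2]<36)
    q=H[k]; c=C[k].astype(int); w=(c[:,0]-c[:,2])
    print(y,k.sum(),[f"{a:.0f}/{z:.0f}/{b}" for a,z,b in sorted(zip(q[:,0],q[:,2],w))][:14])
E
```

```text
65.3167 13.222798141200832 [-0.28538042 -0.28047324  2.96651705] [-0.07784654  0.15992585 -0.05799452] [-96.7   0.1] (array([422.19506824,  40.94206865,  -4.22979879]), np.float64(1.5248237395498903))
top tray hoist frame 61 (array([ -1.6, -79.9]), array([ 30.4, 110.1]), 87.67) [[-56.7, -93.4], [52.8, -64.5]]
scene tray hoist frame 318 (array([-0.7,  0.7]), array([197.2, 114.4]), 89.92) [[-57.4, -96.3], [55.7, 96.1]]
-85 11 ['55/33/20', '57/31/16', '57/28/14', '62/32/21', '64/32/21', '65/32/25', '68/31/21', '68/32/27', '71/32/25', '73/34/27', '73/33/21']
-70 21 ['49/25/-4', '50/17/-5', '51/23/-2', '51/19/-3', '51/25/0', '54/24/0', '55/24/6', '56/24/5', '56/27/9', '58/29/16', '58/25/10', '58/34/25', '59/31/20', '60/30/21']
-55 23 ['49/16/-4', '50/23/-3', '50/9/-1', '50/19/-3', '51/11/-3', '51/21/-4', '51/17/-5', '51/13/-3', '52/23/0', '55/30/13', '56/25/6', '57/21/0', '57/30/20', '58/31/19']
-40 22 ['49/15/-5', '50/21/-4', '50/16/-5', '50/19/-3', '51/13/-5', '51/16/-4', '51/23/-3', '51/9/-6', '51/8/-3', '54/23/-1', '55/25/3', '55/25/4', '56/31/16', '57/33/21']
-20 27 ['38/9/-3', '44/8
[... 246 characters left out ...]
/-2', '50/20/-2', '51/9/-5', '51/12/-5', '54/23/1', '54/26/8', '55/26/12']
20 25 ['49/21/-2', '50/9/-5', '50/19/-4', '50/17/-5', '50/8/-4', '50/26/0', '51/22/-5', '51/14/-3', '51/22/-3', '55/28/13', '57/33/12', '57/29/14', '57/26/12', '57/30/13']
40 22 ['49/15/-4', '49/12/-5', '49/23/-3', '50/18/-3', '50/15/-4', '50/18/-6', '52/20/-3', '53/18/-4', '53/22/-3', '56/26/5', '56/22/0', '56/29/15', '57/28/16', '58/32/23']
60 13 ['49/18/-5', '49/24/-1', '50/10/-3', '50/16/-4', '50/9/-5', '50/12/-4', '51/19/-5', '52/25/-2', '53/24/5', '56/28/9', '57/27/9', '57/23/1', '57/23/5']
80 10 ['49/20/-5', '50/15/-3', '50/22/-1', '51/24/-3', '51/21/-5', '52/9/-5', '52/24/1', '55/27/7', '55/27/10', '56/22/-1']
```

Emit:
step_arm(plan=[[0,0.1,0,0,0],[0,0.1,0,0,0],[0,0.1,0,0,0],[0,0.1,0,0,0],[0,0,0,0,0],[0,0,0,0,0],[0,0,0,0,0],[0,0,0,0,0]])

```text
clock: 66.13
tcp_pos: [423.9, 40.8, -4.3]
ee_rot: [-2.27, -2.168, 0.004]
wrist_force: [-11.0, 0.7, 14.2]
grip_width: 13.2
grip_force: 31.3
```

```bash
python3 - <<'E'
from h import *
s=env.get_state(); print(s["clock"],s["grip_width"],s["wrist_force"],s["moment"],wh(pose()[0]),pose()); trayh(); trayh("scene")
E
```

```text
66.1333 13.20064934601864 [-10.99972299   0.71345166  14.16052682] [0.21832565 1.55161885 0.02680281] [-95.  -0.] (array([423.86858314,  40.78546249,  -4.26769254]), np.float64(1.524946591665326))
top tray hoist frame 63 (array([  0.4, -79.7]), array([ 27.3, 109. ]), 89.37) [[-54.1, -93.4], [54.8, -65.6]]
scene tray hoist frame 317 (array([0. , 0.2]), array([194.9, 112.3]), 89.95) [[-55.6, -95.7], [56.1, 95.2]]
```

Emit:
step_arm(plan=[[0,0,0,0,0.3],[0,0,0,0,0.3],[0,0,0,0,0.3],[0,0.25,0,0,0.3],[0,0.25,0,0,0.3],[0,0.15,0,0,0.3],[0,0,0,0,0.3],[0,0,0,0,0.3]])

```text
clock: 66.9
tcp_pos: [430.0, 40.3, -4.5]
ee_rot: [-2.269, -2.168, 0.006]
wrist_force: [-11.1, -2.4, 6.8]
grip_width: 25.6
grip_force: 5.7
```

```bash
python3 - <<'E'
from h import *
s=env.get_state(); print(s["clock"],s["grip_width"],s["wrist_force"],wh(pose()[0])); trayh(); trayh("scene")
E
```

```text
66.9 25.553066482656433 [-11.1457304   -2.44653552   6.84760198] [-88.9  -0.2]
top tray hoist frame 60 (array([  0.5, -79.8]), array([ 27.2, 109.4]), 89.28) [[-54.0, -93.4], [54.7, -66.3]]
scene tray hoist frame 311 (array([0.4, 0.1]), array([194.2, 111.6]), 89.97) [[-55.0, -96.3], [56.0, 95.6]]
```

Emit:
step_arm(plan=[[0,-0.3,0,0,0.3],[0,-0.25,0,0,0.3],[0,0,0,0,0.3],[0,0,-1,0,0.3],[0,0,-1.5,0,0.3],[0,0,-1,0,0.3],[0,0,0,0,0.3],[0,0,0,0,0.3]])

```text
clock: 67.67
tcp_pos: [428.2, 40.8, 31.1]
ee_rot: [2.271, 2.169, 0.002]
wrist_force: [-0.8, -0.9, 0.3]
grip_width: 25.7
grip_force: 0.0
```

Emit:
step_arm(plan=[[1.5,0,0,0,0.3],[3,0,0,0,0.3],[3,0,0,0,0.3],[3,0,0,0,0.3],[3,0,0,0,0.3],[3,0,0,0,0.3],[3,0,0,0,0.3],[1.5,0,0,0,0.3]])

```text
clock: 68.33
tcp_pos: [437.2, 253.5, 30.1]
ee_rot: [2.271, 2.171, 0.001]
wrist_force: [-0.1, -0.9, 1.3]
grip_width: 25.5
grip_force: 0.0
```

Emit:
step_arm(plan=[[0,0,-2,0,0.3],[0,0,-2.5,0,0.3],[0,0,-2.5,0,0.3],[0,0,-2.5,0,0.3],[0,0,-2.5,0,0.3],[0,0,-2,0,0.3],[0,0,0,0,0.3],[0,0,0,0,0.3]])

```text
clock: 69.0
tcp_pos: [437.5, 250.8, 171.0]
ee_rot: [2.272, 2.169, 0.002]
wrist_force: [-0.6, -0.1, -1.7]
grip_width: 25.6
grip_force: 0.0
```

```bash
python3 - <<'E'
from h import *
s=env.get_state(); print(s["clock"],s["wrist_force"],wh(pose()[0]))
trayh(); trayh("scene")
im,P,C=cloud("top"); H=np.c_[(P[:,:2]-O)@np.array([[np.cos(PSI),-np.sin(PSI)],[np.sin(PSI),np.cos(PSI)]]),P[:,2]]
t=H[((H>[-110,-40,36])&(H<[-80,40,55])).all(1)]; print("plate",len(t),rect(t) if len(t)>3 else 0)
w=C.astype(int).sum(1)>500
for y in (-80,-60,-30,0,30,60,80):
    q=H[(abs(H[:,1]-y)<5)&w&(H[:,2]>12)&(H[:,2]<30)&(H[:,0]<0)&(H[:,0]>-75)]; print(y,q[:,0].min().round(1) if len(q) else None,end=" ")
t=H[((H>[-50,-120,12])&(H<[40,120,30])).all(1)&w]; print("y",np.percentile(t[:,1],[.5,99.5]))
q=sel(H,[-62,-240,84],[15,-190,106]); print("handle",len(q),q.mean(0),np.polyfit(q[:,0],q[:,1],1))
a=im["pixels"][120:240,230:420]; s2=eyes.get_image("scene")["pixels"][140:260,270:410]
cv2.imwrite("pics/f.png",np.vstack([cv2.resize(a,(475,300)),cv2.resize(s2,(350,300)) if 0 else cv2.copyMakeBorder(cv2.resize(s2,(350,300)),0,0,0,125,0)]))
E
```

```text
69.0 [-0.64434094 -0.05651687 -1.73964622] [-90.2 210.4]
top tray hoist frame 189 (array([  0.8, -24.9]), array([111.2, 241.9]), 0.03) [[-54.8, -139.5], [56.3, 95.9]]
scene tray hoist frame 367 (array([-0.,  0.]), array([198.5, 112.5]), 89.94) [[-55.4, -95.9], [56.1, 95.7]]
plate 56 (array([-93.9,   1.3]), array([39.7, 14.7]), 89.13)
-80 -54.4 -60 -53.9 -30 -53.6 0 -54.0 30 -54.2 60 -53.8 80 -54.1 y [-93.53981537  95.92549153]
handle 119 [ -24.16604651 -213.58997745   95.48960839] [-7.78642999e-05 -2.13591859e+02]
```

View pics/f.png

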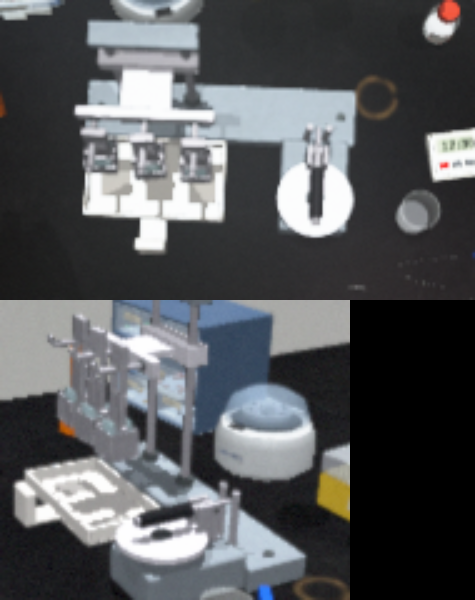

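The final picture shows three holders raised on their pegs at (100,155), (150,158) and (197,158). The handle is folded between the posts at (316,190), and the tray is square and centred against the beam at (152,185). The timer (450,155) and beaker (415,210) are where they were. Handing in.

```bash
python3 - <<'E'
from station import env
print(env.job_done())
E
```

```text
the job is handed in; nothing more can be done
None
```

I handed the job in with all three grey holders hanging raised, the wheel wound three turns to its stop, the handle folded flat, and the tray square and centred against the foot beam, at 69 s of the 210 s. One risk: while lifting the handle the wrist force reached 92 N, probably as the handle's end met the gripper body, so the 40 N body limit may have been passed; no verdict came back.

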